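# Set up the party-shop counter signs

## Robot

A 7-joint arm with a two-finger parallel gripper is mounted at the origin on the work surface. World frame = base frame: x ahead of the robot, y to its left, z up, the work surface at z = 0. Lengths are in m, angles in degrees, forces in N, time in s.
With the tool pointing down it reaches from about 0.4 to 0.85 m from the base axis. Payload 6.9 kg.
Tool frame: the origin (TCP) lies at the very end of the fingers, on their centre line; the grasp point (between the pads) lies 19 mm behind it (robot.grip_depth is the distance from the TCP to the grasp point, in m); z points along the fingers, y is the line along which they close (so a half turn about z gives the same grasp; the last joint's range is limited). The gripper opens to 85 mm and grips with 20 to 120 N. Pads are 22 mm wide; open, the fingers measure 114 mm over their backs; the gripper's body (76 mm by 85 mm) begins 54 mm behind the grasp point. The pads swing forward as they close: fully open they stand 13 mm farther back than shut.
Start: joints at [80.185, 29.078, -13.613, 85.955, 7.202, 65.827, -8.869], TCP at [0.171, -0.601, 0.201] pointing down, gripper open.
Joint ranges: [-176.47, 176.47], [-13.61, 117.27], [-81.72, 77.17], [0.22, 143.17], [-87.28, 267.28], [10, 112.55], [-165.47, 165.47]. Speed limits (degrees/s): [136.94, 136.94, 180, 180, 180, 180, 180].

## Interface

Orientations are given as [roll, pitch, yaw] about the fixed x, y, z axes, in that order (R = Rz(yaw) Ry(pitch) Rx(roll)).
In Python, from plant import robot gives the robot as it stands.
- The arm moves only by the tool move_arm, never from a script. Its argument "targets" is a list of rows, each a list of 5 numbers: the shift along the world's x, y, z in m, then the turn about the world's z in degrees, then the finger opening in m, from 0 to 0.0854. In form: [[tx, ty, tz, turn, gripper], ...]. A call has 1 to 5 rows; each row shifts and turns the commanded pose from where the row before left it; what a row does not reach is not made up. A row lasts 1/10 s, in which the tool goes at most 50 mm and 8.59 degrees, less where a joint would pass 70% of its speed; a pose out of reach is approached as far as the arm can. A call is refused whole if a number of a shift passes 0.05 or a number of a turn 8.59, either way. A call with a gripper value outside its range is refused whole. The fingers move at their own pace and stop on an object; the grip force is fixed at half the most. Time passes only in rows, so rows that do not move let the fingers close. It gives the time, the measured TCP pose, the force, the opening and the grip force at its end, in the units of the state.
- robot.get_obs(): the state, without advancing time (a new reading comes with each control period).
- robot.read_camera(name): name is "scene" or "top"; returns (picture, depth): 480x640x3 uint8, blue, green, red; 480x640 float32, m along the optical axis (not along the pixel's ray), 0 where there is no reading.
- robot.calibration(name): a dict with "mtx" (3x3 intrinsics, pixels), "dist_coeffs" ([k1, k2, p1, p2, k3] as OpenCV has them; the pictures are not rectified), "R" (3x3) and "t" (3): a world point X has camera coordinates R X + t. Camera axes: x right, y down, z forward; pixel columns grow to the right and rows downward; lengths in m; the calibration is good to about 2 mm. A picture is of the moment at which its call begins. calibration takes no time and is no camera call.
- robot.sign_off(): hands the job in; it is judged then, once.
The state is a dict: "time": time; "qpos": joint angles; "qvel": joint speeds; "joint_torque": joint torques, N m; "ee_pos": TCP position; "orientation": TCP orientation; "contact_force": force on the tool from outside, world axes, zero at the start; "ft_torque": the same for the moment, N m; "grip_width": opening from 0.0 (shut) to 1.0 (fully open); "finger_force": force on a finger pad.
Only numpy, scipy, OpenCV 4.12 (cv2) and the standard library are available. Lean on these libraries where they do the work, as an engineer would, in place of code of your own. Each camera call takes 0.05 s, during which the arm holds its last target. There are 200 camera calls.

## Task

Take the cream heart sign and the green balloon sign out of the wooden rack and set them up for the customers: the heart sign on the stand with the red lip, the balloon sign on the stand with the green lip. Each sign must stand right way up in the middle of its stand, picture towards the customers (away from the robot), its bottom edge fully down on the ledge behind the lip and its back flat against the sloped panel; set them down gently rather than dropping them. Leave the orange star sign in the rack, and do not disturb the other things on the counter.

Things in the scene. Friction and masses are not known exactly. Their poses are not given: they have to be found in the camera images.
- heart_sign: Rigid board 12 mm thick (x), 100 mm wide (y), 130 mm tall (z), about 0.14 kg. Origin: centre of its underside. +x points out of its picture side, +z towards its top edge. Starts upright in one of the three rack slots with x, y, z along the rack's. Cream front with a red heart and a red stripe along the top, plywood back; goes on the red-lipped stand.
- balloon_sign: Rigid board 12 mm thick (x), 100 mm wide (y), 130 mm tall (z), about 0.14 kg. Origin: centre of its underside. +x points out of its picture side, +z towards its top edge. Starts upright in one of the three rack slots with x, y, z along the rack's. Green front with a white balloon, plywood back; goes on the green-lipped stand.
- star_sign: Rigid board 12 mm thick (x), 100 mm wide (y), 130 mm tall (z), about 0.14 kg. Origin: centre of its underside. +x points out of its picture side, +z towards its top edge. Starts upright in one of the three rack slots with x, y, z along the rack's. Orange front with a white star, plywood back; stays in the rack.
- rack: Fixed wooden sign rack, 205 (x) x 118 (y) mm. Origin: centre of underside; +x to the customers' side. Slots at x -70, 0, +70 mm run along y, 18 mm wide between ribs 42 mm high over the counter; slot floor 8 mm up; side rails 24 mm high, 106 mm apart. Sign tops are 138 mm above the counter, 58 mm free between signs. Which sign is in which slot varies.
- red_rest: Sloped rest of the red-lipped stand, fixed. Origin: middle of the corner line of panel face and ledge, 22 mm above the counter. z up along the panel face, x out of it, over the ledge to the lip (customers' side, away from the robot), y along the ledge. A seated sign has its axes along these, its origin at x 6 mm, y 0, z 0. Ledge: 116 mm wide, 24 mm from panel to inside of lip; lip 6 mm thick, 14 mm high.
- green_rest: Sloped rest of the green-lipped stand, fixed. Origin: middle of the corner line of panel face and ledge, 22 mm above the counter. z up along the panel face, x out of it, over the ledge to the lip (customers' side, away from the robot), y along the ledge. A seated sign has its axes along these, its origin at x 6 mm, y 0, z 0. Ledge: 116 mm wide, 24 mm from panel to inside of lip; lip 6 mm thick, 14 mm high.
- red_stand: Fixed stand with the red ledge and lip: white base plate 105 x 116 x 8 mm, low post behind, white back panel 110 mm wide, 8 mm thick, leaning back 25 degrees from upright towards the robot, 75 mm high up the slope from the ledge, so a seated sign overtops it by 55 mm. Origin: base underside, straight below the rest's origin; +x to the customers' side, z up.
- green_stand: Fixed stand with the green ledge and lip: white base plate 105 x 116 x 8 mm, low post behind, white back panel 110 mm wide, 8 mm thick, leaning back 25 degrees from upright towards the robot, 75 mm high up the slope from the ledge, so a seated sign overtops it by 55 mm. Origin: base underside, straight below the rest's origin; +x to the customers' side, z up.
- gift_box: Small pink gift box, 63 x 63 x 41 mm, loose on the counter beyond the work; bystander. Origin: centre of its underside.
- spool: Red ribbon spool lying flat, 60 mm across, 32 mm high, loose; bystander. Origin: centre of its underside.
- pen_cup: Clear cup with four pens, 68 mm across, 125 mm high with the pens, loose; bystander. Origin: centre of its underside.

How it is judged:
By the outcome, as a careful person would: the job done as asked, in the order asked, and still so for the second after the job is handed in, with the robot touching nothing.
It also fails if it takes over 72 s, if anything falls off the work surface, if the arm or the gripper's body presses on something with over 40 N, if the wrist force passes 120 N, or if a joint passes its speed limit or range.

## Working session

There is one attempt and no reset: what is moved stays moved. The work goes in short steps, Python scripts to look and compute and a tool call to move; the robot and the scene stay as the last step left them, time stands still between calls to the robot, and variables do not carry over. Pictures are saved under pics/ and viewed, at most 10 in all, crops included, and the job is handed in when it is done.

Besides the shell and the picture viewer there is one more tool, called after "Call:" by a JSON object that holds its "op" and its "data", one argument or row to a line. move_arm: Moves the arm, as the interface text tells. Its arguments: {"type":"object","properties":{"targets":{"type":"array"}},"required":["targets"]}

```bash
mkdir -p pics; ls; python3 - <<'E'
from plant import robot
import cv2,numpy as np
for n in("top","scene"):
    p,d=robot.read_camera(n); cv2.imwrite(f"pics/{n}0.png",p); np.save(f"pics/{n}0.npy",d)
    c=robot.calibration(n); R=np.array(c["R"]);t=np.array(c["t"]); print(n,-R.T@t,R[2],c["mtx"][0][0],c["dist_coeffs"])
o=robot.get_obs(); print(o["time"],o["ee_pos"],o["orientation"],o["grip_width"])
E
```

```text
pics
top [0.53026024 0.11391234 1.17504267] [ 0.07646322 -0.01641645 -0.99693725] 509.0378732451104 [-0.04655998  0.          0.          0.          0.        ]
scene [1.29353985 0.29458548 0.65948868] [-0.73122004 -0.19115648 -0.65481025] 467.17424092791316 [-0.08428077  0.          0.          0.          0.        ]
0.1 [ 0.17058275 -0.60075232  0.20072059] [-1.79908465e+02  8.20021006e-04  1.58575074e+01] 1.0025156879300108
```

View pics/top0.png

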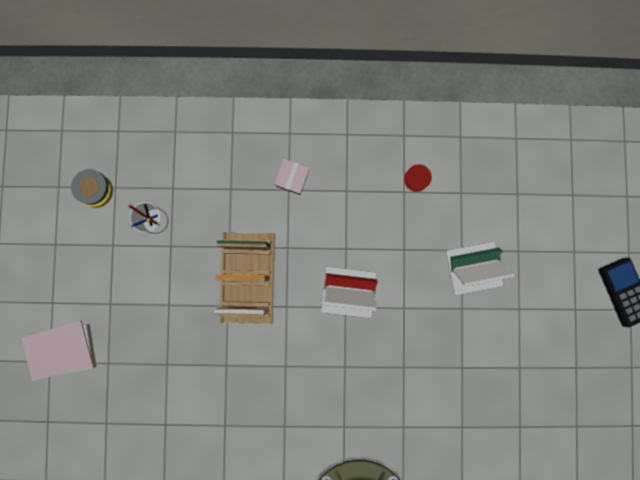

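View pics/scene0.png

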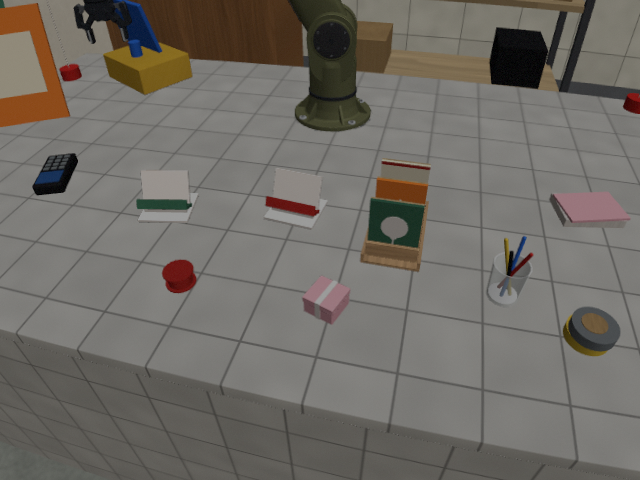

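Top view: up is +x and left is +y. In the rack, the balloon is in the customer-side slot (244,243), the star in the middle (242,277) and the heart in the robot-side slot (240,310). The red stand is at (350,290) and the green one at (480,268). Next I'll measure with the depth images.

```bash
cat > h.py <<'E'
import numpy as np,cv2
from plant import robot
def cloud(n,p=None,d=None):
    if p is None: p,d=robot.read_camera(n)
    c=robot.calibration(n); R=np.array(c["R"]);t=np.array(c["t"])
    v,u=np.mgrid[:480,:640]
    q=cv2.undistortPoints(np.stack([u,v],-1).reshape(-1,1,2).astype(float),np.array(c["mtx"]),np.array(c["dist_coeffs"])).reshape(480,640,2)
    P=np.dstack([q*d[...,None],d[...,None]])
    W=(P-t)@R; W[d==0]=np.nan
    return p,W
def rect(X):  # xy points -> centre, yaw of long side (deg), sizes
    (c,s,a)=cv2.minAreaRect(X[:,:2].astype(np.float32)*1000)
    if s[0]<s[1]: s=s[::-1]; a+=90
    return np.round(c,1),round((a-90+45)%180-45,2),np.round(s,1)
E
python3 - <<'E'
from h import *
for n in("top","scene"):
    p,W=cloud(n,cv2.imread(f"pics/{n}0.png"),np.load(f"pics/{n}0.npy"))
    hsv=cv2.cvtColor(p,cv2.COLOR_BGR2HSV).astype(int); H,S,V=hsv[...,0],hsv[...,1],hsv[...,2]
    x,y,z=W[...,0],W[...,1],W[...,2]
    g=(abs(z)<.01)&(x>.3)&(x<.8)&(abs(y)<.4); print(n,"table z",np.median(z[g]),z[g].std())
    rk=(y>.2)&(y<.45)&(x>.3)&(x<.7)
    red=((H<8)|(H>172))&(S>150); gr=(H>60)&(H<95)&(S>80)
    if n=="top":
        m=rk&(z>.128)&(z<.15); k,l=cv2.connectedComponents(m.astype(np.uint8))
        for i in range(1,k):
            if (l==i).sum()>15: X=W[l==i]; print(" signtop",len(X),np.round(np.median(X,0)*1e3,1),rect(X))
        m=rk&(z>.005)&(z<.05); print(" rack",rect(W[m]),np.percentile(z[m],[50,95]))
    for nm,c in(("red",red),("green",gr)):
        m=c&(y>-.4)&(y<.2)&(x>.3)&(x<.62)&(z>.015)&(z<.07); X=W[m]
        if len(X)<10: print(nm,len(X));continue
        print(nm,"lip pts",len(X),rect(X),np.round(np.percentile(X[:,2],[2,50,98])*1e3,1))
        c0=np.median(X,0)
        m=(~c)&(abs(x-c0[0]+.03)<.08)&(abs(y-c0[1])<.065)&(z>.05)&(z<.105)&(S<60); Y=W[m]
        for _ in range(3):
            mu=Y.mean(0); nn=np.linalg.svd(Y-mu,full_matrices=False)[2][2]; nn*=np.sign(nn[2]); Y=Y[abs((Y-mu)@nn)<.003]
        print("  panel",len(Y),"n yaw",np.degrees(np.arctan2(nn[1],nn[0])),"tilt",np.degrees(np.arcsin(nn[2])),"mu",np.round(mu*1e3,1),"std",((Y-mu)@nn).std(),rect(Y))
E
```

```text
top table z -0.0003852715937619996 0.0027732295230287235
 signtop 307 [593.5 261.5 137.6] (array([593.7, 260.2]), -0.07, array([100.6,  12.4]))
 signtop 294 [523.4 261.6 137.5] (array([523.7, 261.2]), -0.39, array([99.9, 11.9]))
 signtop 323 [454.  263.8 137.3] (array([454.1, 261. ]), 0.65, array([98.9, 12.5]))
 rack (array([501.6, 323.5]), 91.03, array([399.5, 247.4])) [0.00992802 0.0431595 ]
red lip pts 509 (array([516.7,  26.7]), -5.28, array([111. ,  25.5])) [21.3 31.9 49.2]
  panel 533 n yaw -5.946588758060564 tilt 26.56691783556254 mu [477.1  31.5  72.8] std 0.0010757213512936818 (array([478. ,  31.1]), -5.49, array([108.8,  24.6]))
green lip pts 494 (array([ 574.3, -257. ]), 12.47, array([113.5,  27.2])) [21.4 33.6 48.4]
  panel 529 n yaw 11.47341838185436 tilt 27.151093415044684 mu [ 535.6 -265.2   72.6] std 0.001144280106714017 (array([ 536.1, -265.7]), 10.95, array([110.2,  25.1]))
scene table z 0.0009585895995048577 0.0018707557117662484
red lip pts 476 (array([526.6,  26.4]), 4.66, array([117. ,  30.4])) [26.  38.9 48.6]
  panel 842 n yaw -6.472031154890185 tilt 25.553642643301078 mu [479.6  30.   70.9] std 0.001379607875893635 (array([479.6,  29. ]), -6.77, array([109. ,  24.1]))
green lip pts 457 (array([ 583.5, -256.4]), 21.05, array([117.2,  29.8])) [27.8 39.2 48.7]
  panel 845 n yaw 11.566400423987384 tilt 25.903025925996143 mu [ 537.4 -264.2   71.2] std 0.0013943278710747274 (array([ 538.7, -265.7]), 11.18, array([111. ,  25.1]))
```

Measured, in mm:
- **Signs:** tops at z 137.5 (138 expected). Heart is at (454, 261), star at (523.7, 261) and balloon at (593.7, 260). Rack yaw is about 0.
- **Red rest:** origin about (501, 28), yaw -6.1°.
- **Green rest:** origin about (559, -261), yaw 11.5°.

These agree with the given sizes, so I'll start moving.

Call:
{"op": "move_arm", "data": {
  "targets": [
    [0.03,0.03,0.006,7,0.045],
    [0.03,0.03,0.006,7,0.045],
    [0.03,0.03,0.006,7,0.045],
    [0.03,0.03,0.006,7,0.045],
    [0.03,0.03,0.006,7,0.045]
  ]
}}

```text
time: 0.6
ee_pos: [0.3215, -0.4497, 0.2315]
orientation: [-180.0, 0.0, 51.1]
contact_force: [1.2, -0.3, 0.6]
grip_width: 0.529
finger_force: 0.0
```

Call:
{"op": "move_arm", "data": {
  "targets": [
    [0.03,0.035,0,7,0.045],
    [0.03,0.035,0,7,0.045],
    [0.03,0.035,0,7,0.045],
    [0.03,0.035,0,7,0.045],
    [0.03,0.035,0,7,0.045]
  ]
}}

```text
time: 1.1
ee_pos: [0.4714, -0.2747, 0.2313]
orientation: [-180.0, 0.0, 86.1]
contact_force: [1.3, -1.4, 0.2]
grip_width: 0.527
finger_force: 0.0
```

Call:
{"op": "move_arm", "data": {
  "targets": [
    [0,0.04,0,0.8,0.045],
    [0,0.04,0,0.8,0.045],
    [0,0.04,0,0.8,0.045],
    [0,0.04,0,0.8,0.045],
    [0,0.04,0,0.8,0.045]
  ]
}}

```text
time: 1.6
ee_pos: [0.4703, -0.0747, 0.2313]
orientation: [-180.0, 0.0, 89.9]
contact_force: [0.5, -0.0, 0.5]
grip_width: 0.528
finger_force: 0.0
```

Call:
{"op": "move_arm", "data": {
  "targets": [
    [0,0.04,0,0,0.045],
    [0,0.04,0,0,0.045],
    [0,0.04,0,0,0.045],
    [0,0.04,0,0,0.045],
    [0,0.02,0,0,0.045]
  ]
}}

```text
time: 2.1
ee_pos: [0.47, 0.1076, 0.2316]
orientation: [180.0, -0.1, 90.1]
contact_force: [-0.1, -0.4, 0.7]
grip_width: 0.527
finger_force: 0.0
```

Call:
{"op": "move_arm", "data": {
  "targets": [
    [-0.004,0.04,0,0,0.045],
    [-0.004,0.04,0,0,0.045],
    [-0.004,0.04,0,0,0.045],
    [-0.004,0.033,0,0,0.045],
    [0,0,0,0,0.045]
  ]
}}

```text
time: 2.6
ee_pos: [0.4527, 0.2621, 0.2316]
orientation: [-179.9, -0.2, 90.3]
contact_force: [-0.9, 0.2, -0.4]
grip_width: 0.525
finger_force: 0.0
```

```bash
python3 - <<'E'
from h import *
o=robot.get_obs(); print(np.round(o["ee_pos"],4),np.round(o["orientation"],2),o["grip_width"],np.round(o["qpos"],1))
p,W=cloud("scene"); cv2.imwrite("pics/s1.png",cv2.resize(p[60:300,260:580],(800,600)))
E
```

```text
[0.4527 0.2621 0.2316] [-179.95   -0.19   90.27] 0.5254919438018376 [ -1.5  22.5 -45.1  98.1  17.1  66.4 -51. ]
```

View pics/s1.png

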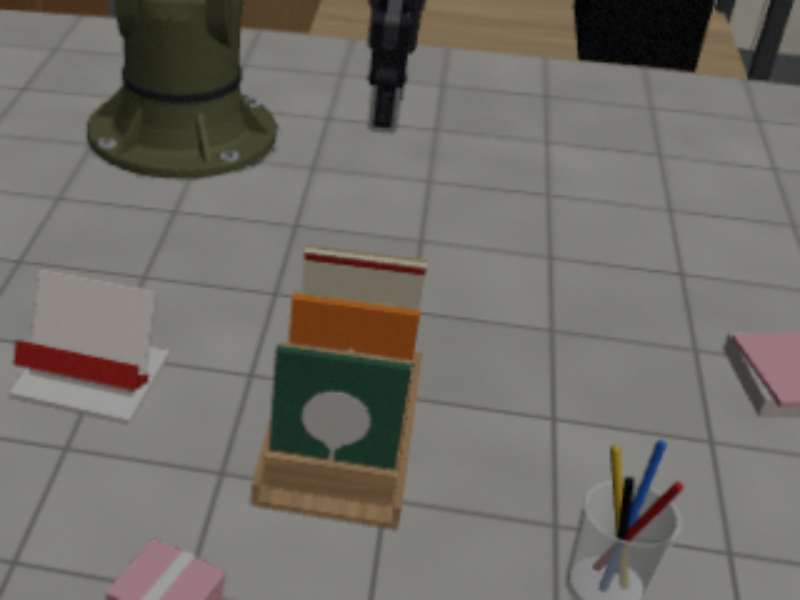

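The open gripper at crop (385,90) is above the heart sign, in line with its middle. I'll descend and grip.

Call:
{"op": "move_arm", "data": {
  "targets": [
    [0.0013,-0.001,-0.03,0,0.045],
    [0,0,-0.03,0,0.045],
    [0,0,-0.03,0,0.045],
    [0,0,-0.025,0,0.045],
    [0,0,-0.0125,0,0.045]
  ]
}}

```text
time: 3.15
ee_pos: [0.4556, 0.2533, 0.1018]
orientation: [-179.8, 0.1, 89.8]
contact_force: [-0.1, -1.3, 0.3]
grip_width: 0.526
finger_force: 0.0
```

Call:
{"op": "move_arm", "data": {
  "targets": [
    [0,0,0,0,0.03],
    [0,0,0,0,0.02],
    [0,0,0,0,0.016],
    [0,0,0,0,0.014],
    [0,0,0,0,0.012]
  ]
}}

```text
time: 3.65
ee_pos: [0.4565, 0.256, 0.1048]
orientation: [179.9, -0.0, 89.9]
contact_force: [0.0, 0.6, 0.8]
grip_width: 0.139
finger_force: 0.7
```

Call:
{"op": "move_arm", "data": {
  "targets": [
    [0,0,0,0,0.006],
    [0,0,0,0,0.004],
    [0,0,0,0,0.004],
    [0,0,0,0,0.004]
  ]
}}

```text
time: 4.05
ee_pos: [0.4567, 0.2561, 0.105]
orientation: [179.9, -0.0, 89.8]
contact_force: [0.1, -1.1, 5.8]
grip_width: 0.105
finger_force: 58.7
```

Call:
{"op": "move_arm", "data": {
  "targets": [
    [0,0,0.015,0,0.004],
    [0,0,0.03,0,0.004],
    [0,0,0.035,0,0.004],
    [0,0,0.04,0,0.004],
    [0,0,0.04,0,0.004]
  ]
}}

```text
time: 4.55
ee_pos: [0.4556, 0.2555, 0.2655]
orientation: [-180.0, 0.0, 89.9]
contact_force: [0.8, 0.1, -1.6]
grip_width: 0.11
finger_force: 58.8
```

Call:
{"op": "move_arm", "data": {
  "targets": [
    [0,-0.03,0,-1.2,0.004],
    [0.005,-0.035,0,-1.2,0.004],
    [0.01,-0.04,0,-1.2,0.004],
    [0.01,-0.04,0,-1.2,0.004],
    [0.01,-0.04,0,-1.2,0.004]
  ]
}}

```text
time: 5.05
ee_pos: [0.491, 0.0692, 0.2642]
orientation: [180.0, 0.0, 83.8]
contact_force: [0.9, -0.1, -1.3]
grip_width: 0.108
finger_force: 58.8
```

Call:
{"op": "move_arm", "data": {
  "targets": [
    [0.01,-0.03,0,0,0.004],
    [0.005,-0.015,0,0,0.004],
    [0,0,0,0,0.004],
    [0,0,0,0,0.004]
  ]
}}

```text
time: 5.45
ee_pos: [0.5057, 0.0272, 0.264]
orientation: [-180.0, -0.1, 83.9]
contact_force: [-0.2, 0.3, -1.4]
grip_width: 0.105
finger_force: 58.8
```

```bash
cat > held.py <<'E'
from h import *
# held vertical sign: print TCP and camera fits of its visible surfaces
o=robot.get_obs(); e=np.array(o["ee_pos"]); print("tcp",np.round(e*1e3,1),np.round(o["orientation"],2),"F",np.round(o["contact_force"],1),o["time"])
p,W=cloud("scene"); cv2.imwrite("pics/held.png",p)
x,y,z=W[...,0],W[...,1],W[...,2]
hh=cv2.cvtColor(p,cv2.COLOR_BGR2HSV)
m=(abs(x-e[0])<.05)&(abs(y-e[1])<.075)&(z>e[2]-.085)&(z<e[2]-.005)&(hh[...,2]>25)
Y=W[m]
for _ in range(4):
    mu=Y.mean(0); nn=np.linalg.svd(Y-mu,full_matrices=False)[2][2]; nn*=np.sign(nn[0]); Y=Y[abs((Y-mu)@nn)<.004]
yaw=np.arctan2(nn[1],nn[0]); ax=np.array([-np.sin(yaw),np.cos(yaw)])
s=(Y[:,:2]-e[:2])@ax*1e3
print("front plane yaw",np.degrees(yaw),"tilt",np.degrees(np.arcsin(nn[2])),"front dist from tcp",((mu-e)[:2]@nn[:2])*1e3,"lateral rel tcp",np.percentile(s,[.5,99.5]),len(Y))
m2=(abs((W-mu)@nn)<.004)&(z<e[2]-.07)&(abs(y-e[1])<.07); print("bottom z",np.nanpercentile(z[m2],[1])*1e3)
E
python3 held.py
```

```text
tcp [505.7  27.2 264. ] [-1.7998e+02 -6.0000e-02  8.3920e+01] F [-0.2  0.3 -1.4] 5.45
front plane yaw -5.84166079593039 tilt -1.9808195389466623 front dist from tcp 4.624048796460471 lateral rel tcp [-45.98907261  54.45074852] 1692
bottom z [0.25583617]
```

Call:
{"op": "move_arm", "data": {
  "targets": [
    [0.0025,-0.004,-0.02,0,0.004],
    [0,0,-0.035,0,0.004],
    [0,0,-0.035,0,0.004],
    [0,0,-0.025,0,0.004],
    [0,0,0,0,0.004]
  ]
}}

```text
time: 6.0
ee_pos: [0.5061, 0.0232, 0.1464]
orientation: [-179.7, 0.0, 84.0]
contact_force: [-1.1, -0.7, -1.0]
grip_width: 0.106
finger_force: 58.8
```

Call:
{"op": "move_arm", "data": {
  "targets": [
    [0,0,0,0,0.004],
    [0,0,0,0,0.004]
  ]
}}

```text
time: 6.2
ee_pos: [0.5096, 0.023, 0.1506]
orientation: [179.9, -0.0, 83.9]
contact_force: [-0.4, -0.1, -1.0]
grip_width: 0.103
finger_force: 58.8
```

```bash
python3 held.py; python3 - <<'E'
from h import *
p,W=cloud("top")
s=cv2.imread("pics/held.png")
a=cv2.resize(s[100:260,220:360],(525,600),interpolation=cv2.INTER_CUBIC); b=cv2.resize(p[220:340,310:390],(275,413),interpolation=cv2.INTER_CUBIC)
c=np.zeros((600,800,3),np.uint8); c[:,:525]=a; c[:413,525:]=b; cv2.imwrite("pics/v2.png",c)
E
```

```text
tcp [509.6  23.  150.6] [ 1.7985e+02 -4.0000e-02  8.3930e+01] F [-0.4 -0.1 -1. ] 6.2
front plane yaw -4.409362370114342 tilt -3.465392719342221 front dist from tcp 4.663721507127952 lateral rel tcp [-44.98851432  52.51723035] 732
bottom z [-0.81910793]
```

View pics/v2.png

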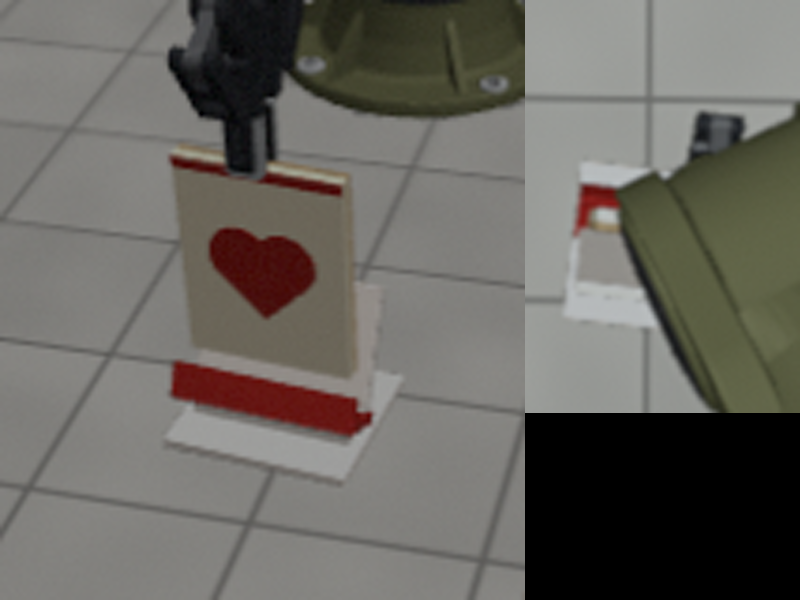

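The sign is upright and centred over the red lip: sign bottom edge x 190–357, lip 173–372 in the crop. The picture faces the customers. I'll lower it in small steps while watching the force.

Call:
{"op": "move_arm", "data": {
  "targets": [
    [-0.001,0,-0.008,0,0.004],
    [0,0,-0.008,0,0.004],
    [0,0,-0.004,0,0.004],
    [0,0,0,0,0.004]
  ]
}}

```text
time: 6.7
ee_pos: [0.507, 0.0216, 0.1281]
orientation: [-179.9, 0.0, 83.9]
contact_force: [-0.4, -0.6, -0.8]
grip_width: 0.106
finger_force: 58.8
```

Call:
{"op": "move_arm", "data": {
  "targets": [
    [0,0,-0.002,0,0.004],
    [0,0,0,0,0.004]
  ]
}}

```text
time: 6.9
ee_pos: [0.5076, 0.0218, 0.1268]
orientation: [-180.0, -0.0, 83.9]
contact_force: [0.1, -1.0, -1.5]
grip_width: 0.102
finger_force: 58.8
```

Call:
{"op": "move_arm", "data": {
  "targets": [
    [0,0,-0.0015,0,0.004],
    [0,0,0,0,0.004]
  ]
}}

```text
time: 7.1
ee_pos: [0.5075, 0.0218, 0.1254]
orientation: [-180.0, 0.0, 83.9]
contact_force: [-0.1, -0.5, -1.5]
grip_width: 0.109
finger_force: 58.8
```

Call:
{"op": "move_arm", "data": {
  "targets": [
    [0,0.001,-0.001,0,0.004],
    [0,0,0,0,0.004]
  ]
}}

```text
time: 7.3
ee_pos: [0.5076, 0.023, 0.1245]
orientation: [-180.0, -0.0, 83.9]
contact_force: [-0.8, 0.6, -1.9]
grip_width: 0.105
finger_force: 58.8
```

Call:
{"op": "move_arm", "data": {
  "targets": [
    [0,0,-0.001,0,0.004],
    [0,0,0,0,0.004]
  ]
}}

```text
time: 7.5
ee_pos: [0.5077, 0.0227, 0.1236]
orientation: [180.0, 0.0, 83.9]
contact_force: [-0.5, -0.1, 0.2]
grip_width: 0.108
finger_force: 59.0
```

Call:
{"op": "move_arm", "data": {
  "targets": [
    [0,0,-0.001,0,0.004],
    [0,0,0,0,0.004]
  ]
}}

```text
time: 7.7
ee_pos: [0.5086, 0.0227, 0.1234]
orientation: [179.9, 0.0, 83.8]
contact_force: [-0.5, -0.8, 7.3]
grip_width: 0.106
finger_force: 60.0
```

Contact at z 0.1235. Now I'll open gradually so the sign leans on the rear finger.

Call:
{"op": "move_arm", "data": {
  "targets": [
    [0,0,0,0,0.014],
    [0,0,0,0,0.017],
    [0,0,0,0,0.02],
    [0,0,0,0,0.024],
    [0,0,0,0,0.028]
  ]
}}

```text
time: 8.2
ee_pos: [0.5075, 0.0228, 0.1224]
orientation: [-180.0, -0.0, 83.9]
contact_force: [-0.6, 0.2, -0.1]
grip_width: 0.326
finger_force: 0.0
```

Call:
{"op": "move_arm", "data": {
  "targets": [
    [-0.001,0.0001,0,0,0.03],
    [-0.001,0.0001,0,0,0.032],
    [-0.001,0.0001,0,0,0.034],
    [-0.002,0.0002,0,0,0.036],
    [-0.002,0.0002,0,0,0.036]
  ]
}}

```text
time: 8.7
ee_pos: [0.5004, 0.0235, 0.1225]
orientation: [-180.0, 0.0, 83.9]
contact_force: [-0.2, -0.4, 0.6]
grip_width: 0.422
finger_force: 0.0
```

```bash
python3 - <<'E'
from h import *
p,W=cloud("scene"); cv2.imwrite("pics/v3.png",cv2.resize(p[100:260,220:360],(525,600),interpolation=cv2.INTER_CUBIC))
E
```

```text
(no output)
```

View pics/v3.png

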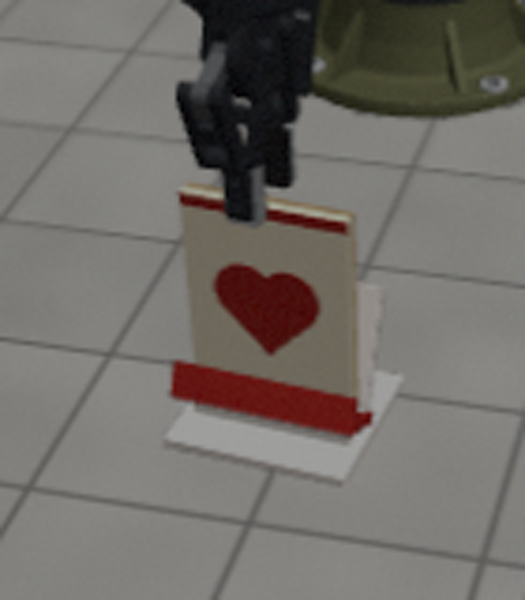

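The sign stands behind the lip between the open fingers: bottom hidden by the lip, top edge at about (270,205). I'll follow its lean back.

Call:
{"op": "move_arm", "data": {
  "targets": [
    [-0.002,0.0002,0,0,0.036],
    [-0.002,0.0002,0,0,0.036],
    [-0.002,0.0002,0,0,0.036],
    [-0.002,0.0002,0,0,0.036],
    [-0.002,0.0002,0,0,0.036]
  ]
}}

```text
time: 9.25
ee_pos: [0.4904, 0.0245, 0.1225]
orientation: [-180.0, -0.0, 83.9]
contact_force: [0.6, 0.1, -0.3]
grip_width: 0.422
finger_force: 0.0
```

Call:
{"op": "move_arm", "data": {
  "targets": [
    [-0.002,0.0002,0,0,0.036],
    [-0.002,0.0002,0,0,0.036],
    [-0.002,0.0002,0,0,0.036],
    [-0.002,0.0002,0,0,0.036],
    [-0.002,0.0002,0,0,0.036]
  ]
}}

```text
time: 9.75
ee_pos: [0.4804, 0.0255, 0.1225]
orientation: [180.0, -0.0, 83.9]
contact_force: [-0.1, -0.7, 0.7]
grip_width: 0.418
finger_force: 0.0
```

Call:
{"op": "move_arm", "data": {
  "targets": [
    [-0.002,0.0002,0,0,0.036],
    [-0.002,0.0002,0,0,0.036],
    [-0.002,0.0002,0,0,0.036],
    [-0.002,0.0002,0,0,0.036],
    [-0.002,0.0002,0,0,0.036]
  ]
}}

```text
time: 10.25
ee_pos: [0.4704, 0.0265, 0.1225]
orientation: [-180.0, -0.0, 83.9]
contact_force: [0.5, -0.6, -0.1]
grip_width: 0.42
finger_force: 0.0
```

```bash
cat > seat.py <<'E'
from h import *
import sys
n0,c0,yaw=("red",np.array([.5015,.0283]),-6.1) if sys.argv[1]=="r" else ("green",np.array([.5592,-.2608]),11.5)
a=np.radians(yaw); t=np.radians(25)
X=np.array([np.cos(t)*np.cos(a),np.cos(t)*np.sin(a),np.sin(t)]); Yv=np.array([-np.sin(a),np.cos(a),0]); Z=np.cross(X,Yv)
o=np.r_[c0,.022]
ob=robot.get_obs(); print("tcp",np.round(np.array(ob["ee_pos"])*1e3,1),"F",np.round(ob["contact_force"],1),ob["time"])
for n in("scene","top"):
    p,W=cloud(n); cv2.imwrite(f"pics/seat_{n}.png",p)
    L=(W-o)@np.stack([X,Yv,Z],1)
    hh=cv2.cvtColor(p,cv2.COLOR_BGR2HSV)
    m=(L[...,0]>-.02)&(L[...,0]<.06)&(abs(L[...,1])<.07)&(L[...,2]>.03)&(L[...,2]<.14)&(hh[...,2]>45)
    Q=L[m]
    if len(Q)<100: print(n,len(Q)); continue
    for _ in range(4):
        mu=np.median(Q,0) if _==0 else Q.mean(0); nn=np.linalg.svd(Q-Q.mean(0),full_matrices=False)[2][2]; nn*=np.sign(nn[0]); Q=Q[abs((Q-mu)@nn)<.004]
    print(n,len(Q),"face x at z=0:",round((mu[0]+nn[2]/nn[0]*mu[2])*1e3,1),"tilt err(+fwd?)",round(np.degrees(np.arctan2(nn[2],nn[0])),2),"yaw err",round(np.degrees(np.arctan2(nn[1],nn[0])),2),"y",np.round(np.percentile(Q[:,1],[.5,99.5])*1e3,1),"z max",np.round(np.percentile(Q[:,2],99.5)*1e3,1))
E
python3 seat.py r
```

```text
tcp [470.4  26.5 122.5] F [ 0.5 -0.6 -0.1] 10.25
scene 1718 face x at z=0: 14.4 tilt err(+fwd?) 1.08 yaw err 0.08 y [-50.4  47.6] z max 131.1
top 289 face x at z=0: 13.6 tilt err(+fwd?) 1.44 yaw err 1.7 y [10.3 50.5] z max 131.5
```

Call:
{"op": "move_arm", "data": {
  "targets": [
    [-0.002,0.0002,0,0,0.036],
    [-0.002,0.0002,0,0,0.036],
    [-0.002,0.0002,0,0,0.036],
    [-0.002,0.0002,0,0,0.038],
    [0,0,0,0,0.042]
  ]
}}

```text
time: 10.85
ee_pos: [0.4622, 0.0273, 0.1225]
orientation: [-180.0, 0.0, 83.9]
contact_force: [-0.4, -0.4, 0.2]
grip_width: 0.489
finger_force: 0.0
```

```bash
python3 seat.py r; python3 - <<'E'
from h import *
a=cv2.imread("pics/seat_scene.png")[110:260,230:350]; b=cv2.imread("pics/seat_top.png")[230:340,310:390]
c=np.zeros((600,800,3),np.uint8); c[:,:480]=cv2.resize(a,(480,600),interpolation=cv2.INTER_CUBIC); c[:440,480:]=cv2.resize(b,(320,440),interpolation=cv2.INTER_CUBIC); cv2.imwrite("pics/v4.png",c)
E
```

```text
tcp [462.2  27.3 122.5] F [-0.4 -0.4  0.2] 10.85
scene 1780 face x at z=0: 14.6 tilt err(+fwd?) 1.3 yaw err 0.05 y [-50.5  47.5] z max 131.2
top 417 face x at z=0: 13.7 tilt err(+fwd?) 1.55 yaw err 1.28 y [-7.  50.6] z max 131.5
```

View pics/v4.png

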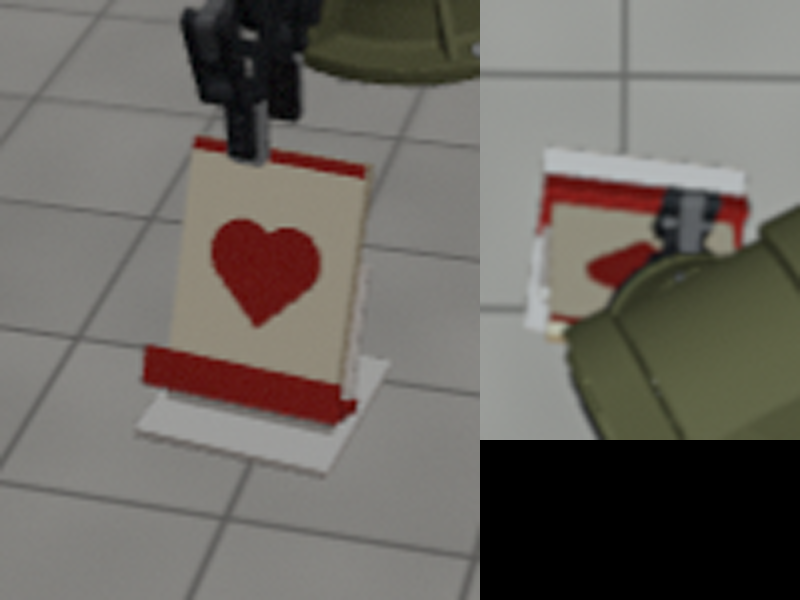

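The heart sign leans on the panel, bottom behind the lip and centred (sign 170–340, lip 145–355 at the bottom). The tilt reads about 1° more than the panel itself, so a 1–2 mm gap may remain at the foot. I'll withdraw, then press the lower face gently with closed fingers to seat it.

Call:
{"op": "move_arm", "data": {
  "targets": [
    [0,0,0.01,0,0.05],
    [0,0,0.02,0,0.05],
    [0,0,0.03,0,0.05],
    [0,0,0.03,0,0.05],
    [0.015,0,0,0,0.03]
  ]
}}

```text
time: 11.45
ee_pos: [0.4786, 0.0281, 0.2169]
orientation: [179.7, -0.0, 83.9]
contact_force: [0.9, -0.5, -0.5]
grip_width: 0.432
finger_force: 0.0
```

Call:
{"op": "move_arm", "data": {
  "targets": [
    [0.02,-0.001,0,0,0.01],
    [0.022,-0.001,0,0,0],
    [0,0,0,0,0],
    [0,0,0,0,0],
    [0,0,0,0,0]
  ]
}}

```text
time: 11.95
ee_pos: [0.5188, 0.0255, 0.2127]
orientation: [-180.0, 0.0, 83.9]
contact_force: [0.0, -0.5, 0.5]
grip_width: -0.001
finger_force: 0.0
```

```bash
python3 seat.py r
```

```text
tcp [518.8  25.5 212.7] F [ 0.  -0.5  0.5] 11.95
scene 1904 face x at z=0: 15.0 tilt err(+fwd?) 1.57 yaw err -0.07 y [-50.7  47.7] z max 131.4
top 475 face x at z=0: 14.4 tilt err(+fwd?) 2.09 yaw err 1.21 y [ 2.8 50.6] z max 132.4
```

Call:
{"op": "move_arm", "data": {
  "targets": [
    [0.001,0,-0.035,0,0],
    [0,0,-0.04,0,0],
    [0,0,-0.035,0,0],
    [0,0,-0.03,0,0],
    [0,0,0,0,0]
  ]
}}

```text
time: 12.55
ee_pos: [0.5177, 0.0247, 0.0696]
orientation: [-179.6, 0.1, 83.9]
contact_force: [-0.1, 1.0, -0.0]
grip_width: -0.003
finger_force: 0.0
```

Call:
{"op": "move_arm", "data": {
  "targets": [
    [0,0,0,0,0],
    [-0.002,0.0002,-0.001,0,0],
    [-0.002,0.0002,-0.001,0,0],
    [0,0,0,0,0]
  ]
}}

```text
time: 12.95
ee_pos: [0.5168, 0.0257, 0.0715]
orientation: [179.9, 0.0, 83.9]
contact_force: [-0.3, 0.3, 0.4]
grip_width: 0.0
finger_force: 0.0
```

Call:
{"op": "move_arm", "data": {
  "targets": [
    [-0.001,0.0001,-0.0005,0,0],
    [-0.001,0.0001,-0.0005,0,0]
  ]
}}

```text
time: 13.15
ee_pos: [0.5147, 0.0258, 0.0698]
orientation: [180.0, -0.0, 83.9]
contact_force: [0.0, 0.2, -0.3]
grip_width: 0.007
finger_force: 0.0
```

Call:
{"op": "move_arm", "data": {
  "targets": [
    [-0.001,0.0001,-0.0005,0,0],
    [0,0,0,0,0]
  ]
}}

```text
time: 13.35
ee_pos: [0.5134, 0.026, 0.0689]
orientation: [-180.0, 0.0, 83.9]
contact_force: [0.2, -1.0, -0.0]
grip_width: -0.003
finger_force: 0.0
```

Call:
{"op": "move_arm", "data": {
  "targets": [
    [-0.001,0.0001,-0.003,0,0],
    [-0.001,0.0001,-0.003,0,0],
    [0,0,0,0,0]
  ]
}}

```text
time: 13.65
ee_pos: [0.5111, 0.0262, 0.0624]
orientation: [-179.9, 0.0, 83.9]
contact_force: [0.2, -0.1, 0.6]
grip_width: -0.001
finger_force: 0.0
```

Call:
{"op": "move_arm", "data": {
  "targets": [
    [-0.001,0.0001,-0.0005,0,0],
    [0,0,0,0,0]
  ]
}}

```text
time: 13.85
ee_pos: [0.5104, 0.0263, 0.0624]
orientation: [-180.0, 0.0, 83.9]
contact_force: [0.3, 0.7, -0.8]
grip_width: 0.0
finger_force: 0.0
```

Call:
{"op": "move_arm", "data": {
  "targets": [
    [-0.001,0.0001,-0.0005,0,0],
    [0,0,0,0,0]
  ]
}}

```text
time: 14.05
ee_pos: [0.5094, 0.0264, 0.062]
orientation: [-180.0, 0.0, 83.9]
contact_force: [-1.1, 0.4, -0.6]
grip_width: -0.002
finger_force: 0.0
```

Call:
{"op": "move_arm", "data": {
  "targets": [
    [-0.001,0.0001,-0.0005,0,0],
    [0,0,0,0,0]
  ]
}}

```text
time: 14.25
ee_pos: [0.5084, 0.0265, 0.0615]
orientation: [-180.0, 0.0, 83.9]
contact_force: [-0.1, 0.7, 0.5]
grip_width: 0.001
finger_force: 0.0
```

Call:
{"op": "move_arm", "data": {
  "targets": [
    [-0.001,0.0001,-0.0005,0,0],
    [0,0,0,0,0]
  ]
}}

```text
time: 14.45
ee_pos: [0.5074, 0.0266, 0.0609]
orientation: [-180.0, 0.0, 83.9]
contact_force: [-0.9, 0.1, -0.1]
grip_width: 0.003
finger_force: 0.0
```

Call:
{"op": "move_arm", "data": {
  "targets": [
    [-0.001,0.0001,-0.0005,0,0],
    [0,0,0,0,0]
  ]
}}

```text
time: 14.65
ee_pos: [0.5064, 0.0267, 0.0604]
orientation: [-180.0, -0.0, 83.9]
contact_force: [0.1, -0.3, 0.5]
grip_width: -0.002
finger_force: 0.0
```

Call:
{"op": "move_arm", "data": {
  "targets": [
    [-0.001,0.0001,-0.0005,0,0],
    [0,0,0,0,0]
  ]
}}

```text
time: 14.85
ee_pos: [0.5054, 0.0268, 0.0599]
orientation: [-180.0, 0.0, 83.9]
contact_force: [0.3, -1.2, 0.8]
grip_width: -0.001
finger_force: 0.0
```

```bash
python3 seat.py r
```

```text
tcp [505.4  26.8  59.9] F [ 0.3 -1.2  0.8] 14.85
scene 1054 face x at z=0: 14.3 tilt err(+fwd?) 0.9 yaw err 1.07 y [-47.6  47.8] z max 130.7
top 190 face x at z=0: 14.7 tilt err(+fwd?) 2.41 yaw err 1.47 y [21.  50.6] z max 133.2
```

Call:
{"op": "move_arm", "data": {
  "targets": [
    [-0.001,0.0001,-0.0005,0,0],
    [0,0,0,0,0]
  ]
}}

```text
time: 15.15
ee_pos: [0.5044, 0.0269, 0.0594]
orientation: [-180.0, 0.0, 83.9]
contact_force: [0.4, 0.2, 0.4]
grip_width: 0.003
finger_force: 0.0
```

Call:
{"op": "move_arm", "data": {
  "targets": [
    [-0.001,0.0001,-0.0005,0,0],
    [0,0,0,0,0]
  ]
}}

```text
time: 15.35
ee_pos: [0.5034, 0.027, 0.0589]
orientation: [-180.0, 0.0, 83.9]
contact_force: [0.1, 0.7, 0.5]
grip_width: 0.0
finger_force: 0.0
```

Call:
{"op": "move_arm", "data": {
  "targets": [
    [-0.001,0.0001,-0.0005,0,0],
    [0,0,0,0,0]
  ]
}}

```text
time: 15.55
ee_pos: [0.5024, 0.0271, 0.0584]
orientation: [-180.0, 0.0, 83.9]
contact_force: [0.3, 0.4, 0.4]
grip_width: 0.001
finger_force: 0.0
```

```bash
python3 seat.py r; python3 - <<'E'
from h import *
a=cv2.imread("pics/seat_scene.png")[130:250,240:340]
cv2.imwrite("pics/v5.png",cv2.resize(a,(500,600),interpolation=cv2.INTER_CUBIC))
E
```

```text
tcp [502.4  27.1  58.4] F [0.3 0.4 0.4] 15.55
scene 1100 face x at z=0: 14.3 tilt err(+fwd?) 0.95 yaw err 0.88 y [-48.8  47.8] z max 130.4
top 154 face x at z=0: 13.7 tilt err(+fwd?) 1.8 yaw err 0.27 y [25.2 50.7] z max 132.0
```

View pics/v5.png

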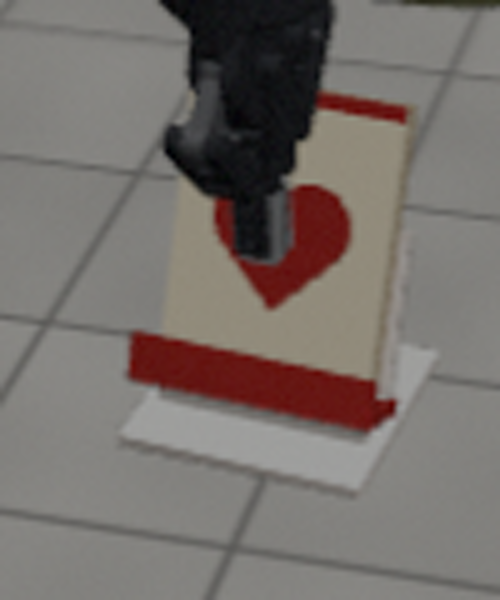

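The fingertips at (262,250) in the crop have not touched yet, while the gripper body above is close to the sign's top edge. I'll back off and turn the gripper 90° with the fingers spread. The 22 mm finger width then touches first, at two points.

Call:
{"op": "move_arm", "data": {
  "targets": [
    [0.01,-0.001,0.01,0,0.02],
    [0.01,-0.001,0.03,0,0.04],
    [0.005,0,0.02,8.5,0.06],
    [0,0,0,8.5,0.06],
    [0,0,0,8.5,0.06]
  ]
}}

```text
time: 16.15
ee_pos: [0.5282, 0.0251, 0.1193]
orientation: [179.9, 0.0, 109.7]
contact_force: [-0.3, 0.1, 0.1]
grip_width: 0.707
finger_force: 0.0
```

Call:
{"op": "move_arm", "data": {
  "targets": [
    [0,0,0,8.5,0.06],
    [0,0,0,8.5,0.06],
    [0,0,0,8.5,0.06],
    [0,0,0,8.5,0.06],
    [0,0,0,8.5,0.06]
  ]
}}

```text
time: 16.65
ee_pos: [0.5276, 0.0249, 0.1185]
orientation: [-180.0, 0.0, 152.2]
contact_force: [-0.2, -0.6, -0.2]
grip_width: 0.704
finger_force: 0.0
```

Call:
{"op": "move_arm", "data": {
  "targets": [
    [0,0,0,8.5,0.06],
    [0,0,0,8.5,0.06],
    [0,0,0,5,0.06],
    [0,0,0,0,0.06],
    [0,0,0,0,0.06]
  ]
}}

```text
time: 17.15
ee_pos: [0.5275, 0.025, 0.1184]
orientation: [180.0, -0.0, 173.7]
contact_force: [-0.8, 0.6, -0.4]
grip_width: 0.701
finger_force: 0.0
```

```bash
python3 seat.py r
```

```text
tcp [527.5  25.  118.4] F [-0.8  0.6 -0.4] 17.15
scene 1743 face x at z=0: 15.1 tilt err(+fwd?) 1.61 yaw err -0.03 y [-50.5  47.7] z max 131.4
top 511 face x at z=0: 14.5 tilt err(+fwd?) 2.12 yaw err 0.25 y [-14.5  50.5] z max 133.3
```

Call:
{"op": "move_arm", "data": {
  "targets": [
    [0,0,-0.025,0,0.06],
    [0,0,-0.025,0,0.06],
    [0,0,-0.01,0,0.06],
    [0,0,0,0,0.06],
    [0,0,0,0,0.06]
  ]
}}

```text
time: 17.75
ee_pos: [0.528, 0.0256, 0.0592]
orientation: [180.0, 0.0, 173.9]
contact_force: [-0.0, -1.2, 0.3]
grip_width: 0.699
finger_force: 0.0
```

Call:
{"op": "move_arm", "data": {
  "targets": [
    [-0.004,0.0004,0,0,0.06],
    [-0.004,0.0004,0,0,0.06],
    [-0.003,0.0003,-0.001,0,0.06],
    [0,0,0,0,0.06]
  ]
}}

```text
time: 18.15
ee_pos: [0.5161, 0.0261, 0.0577]
orientation: [-180.0, 0.0, 173.9]
contact_force: [0.1, -0.5, 1.1]
grip_width: 0.702
finger_force: 0.0
```

Call:
{"op": "move_arm", "data": {
  "targets": [
    [-0.001,0.0001,-0.0005,0,0.06],
    [-0.001,0.0001,-0.0005,0,0.06],
    [0,0,0,0,0.06]
  ]
}}

```text
time: 18.45
ee_pos: [0.5144, 0.0264, 0.0564]
orientation: [-180.0, -0.0, 173.9]
contact_force: [-0.2, 0.6, -0.3]
grip_width: 0.7
finger_force: 0.0
```

Call:
{"op": "move_arm", "data": {
  "targets": [
    [-0.001,0.0001,-0.0005,0,0.06],
    [0,0,0,0,0.06]
  ]
}}

```text
time: 18.65
ee_pos: [0.5134, 0.0265, 0.0559]
orientation: [-180.0, -0.0, 173.9]
contact_force: [0.1, -0.9, 0.1]
grip_width: 0.7
finger_force: 0.0
```

Call:
{"op": "move_arm", "data": {
  "targets": [
    [-0.001,0.0001,-0.0005,0,0.06],
    [0,0,0,0,0.06]
  ]
}}

```text
time: 18.85
ee_pos: [0.5124, 0.0266, 0.0554]
orientation: [-180.0, -0.0, 173.9]
contact_force: [-0.6, -0.3, 0.4]
grip_width: 0.703
finger_force: 0.0
```

Call:
{"op": "move_arm", "data": {
  "targets": [
    [-0.001,0.0001,-0.0005,0,0.06],
    [0,0,0,0,0.06]
  ]
}}

```text
time: 19.05
ee_pos: [0.5114, 0.0267, 0.0549]
orientation: [-180.0, -0.0, 173.9]
contact_force: [0.2, -0.0, 0.2]
grip_width: 0.705
finger_force: 0.0
```

Call:
{"op": "move_arm", "data": {
  "targets": [
    [-0.001,0.0001,-0.0003,0,0.06],
    [0,0,0,0,0.06]
  ]
}}

```text
time: 19.25
ee_pos: [0.5104, 0.0268, 0.0546]
orientation: [-180.0, -0.0, 173.9]
contact_force: [-0.4, -0.5, -0.3]
grip_width: 0.704
finger_force: 0.0
```

Call:
{"op": "move_arm", "data": {
  "targets": [
    [-0.001,0.0001,-0.0003,0,0.06],
    [0,0,0,0,0.06]
  ]
}}

```text
time: 19.45
ee_pos: [0.5094, 0.0269, 0.0544]
orientation: [-180.0, -0.0, 173.9]
contact_force: [-0.4, -0.1, 0.3]
grip_width: 0.701
finger_force: 0.0
```

Call:
{"op": "move_arm", "data": {
  "targets": [
    [-0.001,0.0001,-0.0003,0,0.06],
    [0,0,0,0,0.06]
  ]
}}

```text
time: 19.65
ee_pos: [0.5084, 0.027, 0.0541]
orientation: [-180.0, -0.0, 173.9]
contact_force: [-0.5, -1.4, 0.6]
grip_width: 0.703
finger_force: 0.0
```

```bash
python3 seat.py r
```

```text
tcp [508.4  27.   54.1] F [-0.5 -1.4  0.6] 19.65
scene 651 face x at z=0: 11.7 tilt err(+fwd?) -1.5 yaw err 1.18 y [-49.5  47.7] z max 105.3
top 82 face x at z=0: -21.5 tilt err(+fwd?) -14.26 yaw err -44.63 y [28.4 54.7] z max 132.5
```

Call:
{"op": "move_arm", "data": {
  "targets": [
    [-0.001,0.0001,-0.0003,0,0.06],
    [0,0,0,0,0.06]
  ]
}}

```text
time: 19.95
ee_pos: [0.5074, 0.0271, 0.0537]
orientation: [-180.0, -0.0, 173.9]
contact_force: [-0.4, 0.4, 0.0]
grip_width: 0.706
finger_force: 0.0
```

Call:
{"op": "move_arm", "data": {
  "targets": [
    [-0.001,0.0001,-0.0003,0,0.06],
    [0,0,0,0,0.06]
  ]
}}

```text
time: 20.15
ee_pos: [0.5064, 0.0272, 0.0534]
orientation: [-180.0, -0.0, 173.9]
contact_force: [0.7, 0.9, 0.9]
grip_width: 0.702
finger_force: 0.0
```

Call:
{"op": "move_arm", "data": {
  "targets": [
    [-0.001,0.0001,-0.0003,0,0.06],
    [0,0,0,0,0.06]
  ]
}}

```text
time: 20.35
ee_pos: [0.5054, 0.0273, 0.0531]
orientation: [-180.0, -0.0, 173.9]
contact_force: [0.5, 0.2, 0.1]
grip_width: 0.702
finger_force: 0.0
```

Call:
{"op": "move_arm", "data": {
  "targets": [
    [-0.001,0.0001,-0.0003,0,0.06],
    [0,0,0,0,0.06]
  ]
}}

```text
time: 20.55
ee_pos: [0.5044, 0.0274, 0.0528]
orientation: [-180.0, -0.0, 173.9]
contact_force: [0.2, 0.1, -0.4]
grip_width: 0.703
finger_force: 0.0
```

Call:
{"op": "move_arm", "data": {
  "targets": [
    [-0.001,0.0001,-0.0003,0,0.06],
    [0,0,0,0,0.06]
  ]
}}

```text
time: 20.75
ee_pos: [0.5034, 0.0275, 0.0525]
orientation: [-180.0, -0.0, 173.9]
contact_force: [-0.2, -0.2, -1.3]
grip_width: 0.701
finger_force: 0.0
```

Call:
{"op": "move_arm", "data": {
  "targets": [
    [-0.001,0.0001,-0.0003,0,0.06],
    [0,0,0,0,0.06]
  ]
}}

```text
time: 20.95
ee_pos: [0.5024, 0.0276, 0.0522]
orientation: [-180.0, -0.0, 173.9]
contact_force: [0.3, -0.2, -0.2]
grip_width: 0.701
finger_force: 0.0
```

```bash
python3 seat.py r; python3 - <<'E'
from h import *
a=cv2.imread("pics/seat_scene.png")[130:250,240:340]; b=cv2.imread("pics/seat_top.png")[240:320,310:390]
c=np.zeros((600,800,3),np.uint8); c[:,:500]=cv2.resize(a,(500,600),interpolation=cv2.INTER_CUBIC); c[:300,500:]=cv2.resize(b,(300,300)); cv2.imwrite("pics/v6.png",c)
E
```

```text
tcp [502.4  27.6  52.2] F [ 0.3 -0.2 -0.2] 20.95
scene 655 face x at z=0: 11.7 tilt err(+fwd?) -1.53 yaw err 1.15 y [-49.7  47.2] z max 97.1
top 75 face x at z=0: 480.5 tilt err(+fwd?) 77.72 yaw err 88.43 y [41.  55.5] z max 131.0
```

View pics/v6.png

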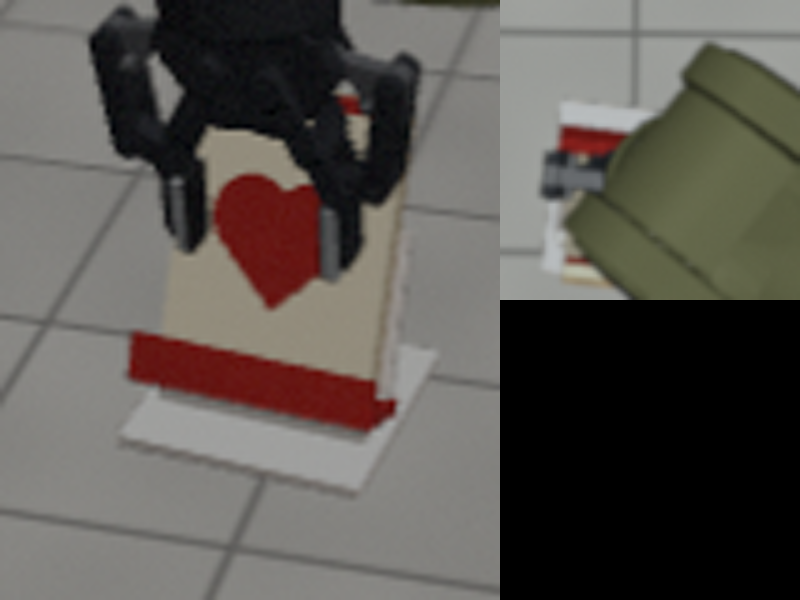

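```bash
sed -i 's/&(hh\[...,2\]>45)/\&(hh[...,2]>45)\&(hh[...,1]>SMIN)/; s/^import sys/import sys\nSMIN=int(sys.argv[2]) if len(sys.argv)>2 else 40/' seat.py; python3 seat.py r; python3 - <<'E'
from h import *
p=cv2.imread("pics/seat_scene.png"); h=cv2.cvtColor(p,cv2.COLOR_BGR2HSV)
for (u,v) in [(282,195),(300,185),(275,175),(276,178),(307,183),(308,180)]: print(u,v,h[v,u])
q,W=cloud("scene")
for (u,v) in [(276,178),(277,176),(306,182),(308,180),(295,188),(290,196)]: print(u,v,np.round(W[v,u]*1e3,1))
E
```

```text
tcp [502.5  27.6  52.3] F [-0.2  0.3 -0.3] 21.05
scene 446 face x at z=0: 12.8 tilt err(+fwd?) -0.39 yaw err 1.64 y [-33.7  47.7] z max 128.7
top 46
282 195 [ 21  40 147]
300 185 [  1 203 102]
275 175 [90  7 71]
276 178 [120   8  67]
307 183 [100  11  67]
308 180 [111  71  25]
276 178 [508.7  -8.3  94.7]
277 176 [511.3  -4.6 102.1]
306 182 [517.5  61.3 100.9]
308 180 [512.4  64.3 103. ]
295 188 [498.2  29.8  67.1]
290 196 [504.9  19.3  48.5]
```

```bash
python3 - <<'E'
from h import *
c=robot.calibration("scene"); R=np.array(c["R"]);t=np.array(c["t"])
def pr(X): return cv2.projectPoints(np.array([X],float),cv2.Rodrigues(R)[0],t,np.array(c["mtx"]),np.array(c["dist_coeffs"]))[0].ravel().round(1)
print("v5 tcp",pr([.5024,.0271,.0584]),"now tcp",pr([.5024,.0276,.0522]),"z+.02",pr([.5024,.0276,.072]),"z+.04",pr([.5024,.0276,.092]))
print("tips",[pr([.5024+.0064*s,.0276+.03*s*1,z]) for s in(-1,1) for z in(.052,.062,.072,.092)])
print("lip ends/rest", pr([.5015,.0283,.022]),pr([.517,.0266+.058,.045]),pr([.517,.0266-.058,.045]))
q,W=cloud("scene")
hh=cv2.cvtColor(q,cv2.COLOR_BGR2HSV)
m=(hh[...,2]<85)&(hh[...,1]<90)&(abs(W[...,0]-.51)<.05)&(abs(W[...,1]-.03)<.07)&(W[...,2]>.02)&(W[...,2]<.2)
Z=W[m]; print(len(Z),np.percentile(Z[:,2],[1,5,20,50])*1e3)
print(robot.grip_depth)
E
```

```text
v5 tcp [293.5 192.2] now tcp [293.8 194.5] z+.02 [293.4 187.1] z+.04 [292.9 179.5]
tips [array([281.7, 191.1]), array([281.4, 187.5]), array([281.1, 183.7]), array([280.5, 176.1]), array([306.2, 198.1]), array([306. , 194.4]), array([305.9, 190.6]), array([305.6, 182.9])]
lip ends/rest [294.9 205.2] [317.3 204.6] [266.6 197.4]
1638 [ 94.67001118 105.92779747 138.95811939 165.80220501]
0.0187
```

The camera shows the fingertips about 25–40 mm higher than the TCP reading suggests, so pressing low on the face isn't possible without the body meeting the sign's top. Instead I'll re-grip the sign upright, bring its back against the panel and lean it again. First I retreat and turn back.

Call:
{"op": "move_arm", "data": {
  "targets": [
    [0.015,-0.001,0,0,0.06],
    [0.01,-0.001,0.03,0,0.046],
    [0,0,0.04,-8.5,0.046],
    [0,0,0.045,-8.5,0.046],
    [0,0,0.04,-8.5,0.046]
  ]
}}

```text
time: 21.75
ee_pos: [0.5275, 0.0261, 0.2092]
orientation: [179.9, -0.0, 148.0]
contact_force: [0.5, -0.9, -0.5]
grip_width: 0.542
finger_force: 0.0
```

Call:
{"op": "move_arm", "data": {
  "targets": [
    [-0.01,0,0,-8.5,0.046],
    [-0.01,0.001,0,-8.5,0.046],
    [-0.01,0.001,0,-8.5,0.046],
    [-0.01,0.001,0,-8.5,0.046],
    [-0.01,0.001,0,-8.5,0.046]
  ]
}}

```text
time: 22.25
ee_pos: [0.477, 0.0297, 0.2074]
orientation: [180.0, 0.0, 105.5]
contact_force: [0.4, -0.2, 0.7]
grip_width: 0.536
finger_force: 0.0
```

Call:
{"op": "move_arm", "data": {
  "targets": [
    [-0.01,0,0,-8.5,0.046],
    [-0.005,0,0,-8.5,0.046],
    [0,0,0,-5,0.046],
    [0,0,0,0,0.046],
    [0,0,0,0,0.046]
  ]
}}

```text
time: 22.75
ee_pos: [0.4626, 0.0298, 0.2073]
orientation: [180.0, 0.0, 84.0]
contact_force: [-0.7, 0.7, 0.0]
grip_width: 0.536
finger_force: 0.0
```

```bash
python3 seat.py r 10
```

```text
tcp [462.6  29.8 207.3] F [-0.7  0.7  0. ] 22.75
scene 1882 face x at z=0: 15.0 tilt err(+fwd?) 1.63 yaw err 0.0 y [-50.3  47.7] z max 131.2
top 522 face x at z=0: 13.8 tilt err(+fwd?) 1.64 yaw err 0.86 y [-47.   50.5] z max 132.2
```

Call:
{"op": "move_arm", "data": {
  "targets": [
    [-0.001,-0.0025,-0.025,0,0.046],
    [0,0,-0.03,0,0.046],
    [0,0,-0.02,0,0.046],
    [0,0,-0.008,0,0.046],
    [0,0,0,0,0.046]
  ]
}}

```text
time: 23.35
ee_pos: [0.4611, 0.0271, 0.1236]
orientation: [-179.9, -0.0, 83.9]
contact_force: [-0.1, 0.3, -0.0]
grip_width: 0.539
finger_force: 0.0
```

Call:
{"op": "move_arm", "data": {
  "targets": [
    [0,0,0,0,0.043],
    [0.001,-0.0001,0,0,0.04],
    [0.002,-0.0002,0,0,0.038],
    [0.002,-0.0002,0,0,0.036],
    [0.002,-0.0002,0,0,0.036]
  ]
}}

```text
time: 23.85
ee_pos: [0.469, 0.0263, 0.1246]
orientation: [180.0, -0.0, 83.8]
contact_force: [0.3, -0.5, 0.1]
grip_width: 0.423
finger_force: 0.0
```

Call:
{"op": "move_arm", "data": {
  "targets": [
    [0.002,-0.0002,0,0,0.036],
    [0.002,-0.0002,0,0,0.036],
    [0.002,-0.0002,0,0,0.036],
    [0.002,-0.0002,0,0,0.036],
    [0.002,-0.0002,0,0,0.036]
  ]
}}

```text
time: 24.35
ee_pos: [0.4787, 0.0254, 0.1242]
orientation: [-180.0, -0.0, 83.9]
contact_force: [0.0, 0.1, 0.0]
grip_width: 0.421
finger_force: 0.0
```

```bash
python3 seat.py r 10
```

```text
tcp [478.7  25.4 124.2] F [0.  0.1 0. ] 24.35
scene 1787 face x at z=0: 14.9 tilt err(+fwd?) 1.55 yaw err 0.0 y [-50.3  47.7] z max 131.0
top 241 face x at z=0: 14.4 tilt err(+fwd?) 2.18 yaw err 0.04 y [10.7 50.5] z max 132.9
```

The sign hasn't moved: the fingers are passing above its top. I'll go back, lower by 26 mm and repeat.

Call:
{"op": "move_arm", "data": {
  "targets": [
    [-0.009,0.0009,0,0,0.046],
    [-0.009,0.0009,0,0,0.048],
    [0,0,-0.008,0,0.048],
    [0,0,-0.008,0,0.048],
    [0,0,0,0,0.048]
  ]
}}

```text
time: 24.95
ee_pos: [0.4599, 0.0269, 0.1071]
orientation: [-179.9, 0.0, 83.9]
contact_force: [-0.8, 0.3, 0.5]
grip_width: 0.563
finger_force: 0.0
```

Call:
{"op": "move_arm", "data": {
  "targets": [
    [0,0,-0.006,0,0.048],
    [0,0,-0.006,0,0.048],
    [0,0,0,0,0.048]
  ]
}}

```text
time: 25.25
ee_pos: [0.4602, 0.0271, 0.0954]
orientation: [-179.9, 0.0, 83.9]
contact_force: [-0.1, 0.5, -0.2]
grip_width: 0.562
finger_force: 0.0
```

```bash
python3 seat.py r 10; python3 - <<'E'
from h import *
q,W=cloud("scene")
hh=cv2.cvtColor(q,cv2.COLOR_BGR2HSV)
m=(hh[...,2]<85)&(hh[...,1]<90)&(abs(W[...,0]-.47)<.06)&(abs(W[...,1]-.03)<.04)&(W[...,2]>.08)&(W[...,2]<.2)
Z=W[m]; print(len(Z),np.percentile(Z[:,2],[1,5,20,50])*1e3); print(Z[Z[:,2]<np.percentile(Z[:,2],5)][:8].round(3))
a=cv2.imread("pics/seat_scene.png")[110:250,230:350]
cv2.imwrite("pics/v7.png",cv2.resize(a,(514,600),interpolation=cv2.INTER_CUBIC))
E
```

```text
tcp [460.2  27.1  95.4] F [-0.1  0.5 -0.2] 25.25
scene 1661 face x at z=0: 14.8 tilt err(+fwd?) 1.35 yaw err 0.35 y [-50.6  47.4] z max 130.9
top 424 face x at z=0: 13.4 tilt err(+fwd?) 1.21 yaw err 1.58 y [-30.6  50.6] z max 132.9
515 [132.27721518 137.91851562 148.10085187 174.37780728]
[[0.435 0.019 0.137]
 [0.435 0.024 0.138]
 [0.435 0.022 0.135]
 [0.437 0.025 0.137]
 [0.437 0.027 0.137]
 [0.438 0.029 0.138]
 [0.436 0.031 0.137]
 [0.437 0.036 0.138]]
```

View pics/v7.png

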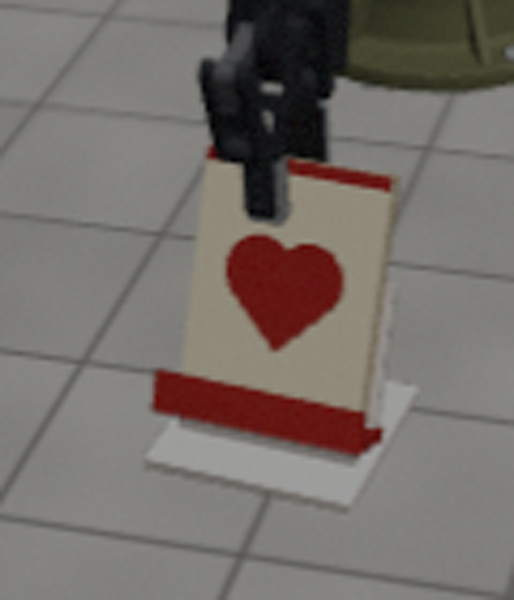

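The heart sign is seated slightly off at the foot. The front finger now overlaps its face (tip at (265,218)) and the rear finger is behind. I'll push it upright and re-grip.

Call:
{"op": "move_arm", "data": {
  "targets": [
    [0.0025,-0.0003,0,0,0.046],
    [0.0025,-0.0003,0,0,0.046],
    [0.0025,-0.0003,0,0,0.046],
    [0.0025,-0.0003,0,0,0.046],
    [0.0025,-0.0003,0,0,0.046]
  ]
}}

```text
time: 25.9
ee_pos: [0.4732, 0.0257, 0.0963]
orientation: [-180.0, -0.0, 83.8]
contact_force: [-1.0, -0.4, 0.2]
grip_width: 0.541
finger_force: 0.3
```

Call:
{"op": "move_arm", "data": {
  "targets": [
    [0.0025,-0.0003,0,0,0.046],
    [0.0025,-0.0003,0,0,0.046],
    [0.0025,-0.0003,0,0,0.046],
    [0.0025,-0.0003,0,0,0.044],
    [0.0025,-0.0003,0,0,0.042]
  ]
}}

```text
time: 26.4
ee_pos: [0.4858, 0.0242, 0.0963]
orientation: [180.0, -0.0, 83.9]
contact_force: [-0.5, -0.3, -0.3]
grip_width: 0.487
finger_force: 0.2
```

```bash
python3 seat.py r 10
```

```text
tcp [485.8  24.2  96.3] F [-0.5 -0.3 -0.3] 26.4
scene 1445 face x at z=0: 14.5 tilt err(+fwd?) -8.56 yaw err 0.81 y [-49.6  47.8] z max 129.7
top 89 face x at z=0: 13.8 tilt err(+fwd?) -8.33 yaw err 1.93 y [33.9 50.4] z max 132.6
```

Call:
{"op": "move_arm", "data": {
  "targets": [
    [0.0025,-0.0003,0,0,0.04],
    [0.0025,-0.0003,0,0,0.038],
    [0.0025,-0.0003,0,0,0.036],
    [0.0025,-0.0003,0,0,0.034],
    [0.0025,-0.0003,0,0,0.032]
  ]
}}

```text
time: 27.0
ee_pos: [0.4983, 0.0226, 0.0963]
orientation: [180.0, -0.0, 83.9]
contact_force: [-0.7, -0.1, 0.1]
grip_width: 0.375
finger_force: 0.1
```

Call:
{"op": "move_arm", "data": {
  "targets": [
    [0.002,-0.0002,0,0,0.03],
    [0.002,-0.0002,0,0,0.028],
    [0.001,-0.0001,0,0,0.026],
    [0.001,-0.0001,0,0,0.024],
    [0.001,-0.0001,0,0,0.022]
  ]
}}

```text
time: 27.5
ee_pos: [0.5051, 0.022, 0.0963]
orientation: [-180.0, 0.0, 83.9]
contact_force: [-0.8, 0.3, -0.0]
grip_width: 0.259
finger_force: 0.1
```

```bash
python3 seat.py r 10
```

```text
tcp [505.1  22.   96.3] F [-0.8  0.3 -0. ] 27.5
scene 917 face x at z=0: 13.7 tilt err(+fwd?) -22.3 yaw err 2.11 y [-46.3  47.8] z max 117.9
top 44 face x at z=0: -26.5 tilt err(+fwd?) -31.1 yaw err -71.15 y [38.8 52.3] z max 126.0
```

Call:
{"op": "move_arm", "data": {
  "targets": [
    [0,0,0,0,0.019],
    [0,0,0,0,0.016],
    [0,0,0,0,0.014],
    [0,0,0,0,0.013],
    [0,0,0,0,0.012]
  ]
}}

```text
time: 28.1
ee_pos: [0.505, 0.022, 0.0963]
orientation: [-180.0, 0.0, 83.9]
contact_force: [-0.6, 0.3, -0.7]
grip_width: 0.141
finger_force: 1.7
```

Call:
{"op": "move_arm", "data": {
  "targets": [
    [0,0,0,0,0.009],
    [0,0,0,0,0.005],
    [0,0,0,0,0.004]
  ]
}}

```text
time: 28.4
ee_pos: [0.505, 0.022, 0.0964]
orientation: [-180.0, 0.0, 83.9]
contact_force: [-1.4, -0.3, 3.8]
grip_width: 0.131
finger_force: 58.4
```

```bash
python3 seat.py r 10
```

```text
tcp [505.   22.   96.4] F [-1.4 -0.3  3.8] 28.4
scene 781 face x at z=0: 9.9 tilt err(+fwd?) -26.17 yaw err 1.86 y [-45.1  48.1] z max 106.5
top 36 face x at z=0: -33.3 tilt err(+fwd?) -34.03 yaw err -64.4 y [36.7 50.8] z max 123.7
```

Call:
{"op": "move_arm", "data": {
  "targets": [
    [-0.001,0.0001,-0.0005,0,0.004],
    [0,0,0,0,0.004]
  ]
}}

```text
time: 28.7
ee_pos: [0.5048, 0.0221, 0.0963]
orientation: [179.9, -0.0, 83.9]
contact_force: [-0.4, -0.2, 5.5]
grip_width: 0.132
finger_force: 59.1
```

Call:
{"op": "move_arm", "data": {
  "targets": [
    [-0.001,0.0001,-0.0005,0,0.004],
    [0,0,0,0,0.004]
  ]
}}

```text
time: 28.9
ee_pos: [0.5045, 0.0221, 0.0963]
orientation: [179.8, -0.0, 83.8]
contact_force: [0.3, -0.4, 9.3]
grip_width: 0.131
finger_force: 59.5
```

Call:
{"op": "move_arm", "data": {
  "targets": [
    [0,0,0.002,0,0.004],
    [0,0,0,0,0.004]
  ]
}}

```text
time: 29.1
ee_pos: [0.5039, 0.0222, 0.0976]
orientation: [179.9, -0.0, 83.8]
contact_force: [2.2, -0.1, 1.6]
grip_width: 0.127
finger_force: 58.8
```

Call:
{"op": "move_arm", "data": {
  "targets": [
    [-0.001,0.0001,0,0,0.004],
    [0,0,0,0,0.004]
  ]
}}

```text
time: 29.3
ee_pos: [0.5033, 0.0223, 0.0976]
orientation: [179.9, -0.0, 83.9]
contact_force: [4.9, -0.3, 0.2]
grip_width: 0.129
finger_force: 58.7
```

Call:
{"op": "move_arm", "data": {
  "targets": [
    [-0.001,0.0001,0,0,0.004],
    [0,0,0,0,0.004]
  ]
}}

```text
time: 29.5
ee_pos: [0.5028, 0.0224, 0.0976]
orientation: [179.8, -0.0, 83.8]
contact_force: [6.2, -1.4, -1.2]
grip_width: 0.129
finger_force: 58.7
```

The sign's back now presses on the panel (fx 6 N). I'll lower it to the ledge, then open slowly and lean it with the fingers well overlapped.

Call:
{"op": "move_arm", "data": {
  "targets": [
    [0.001,-0.0001,-0.001,0,0.004],
    [0,0,0,0,0.004]
  ]
}}

```text
time: 29.7
ee_pos: [0.5035, 0.0224, 0.0968]
orientation: [179.9, -0.0, 83.8]
contact_force: [5.1, -0.8, 3.2]
grip_width: 0.132
finger_force: 59.1
```

Call:
{"op": "move_arm", "data": {
  "targets": [
    [0,0,-0.0005,0,0.008],
    [0,0,0,0,0.012],
    [0,0,0,0,0.014],
    [0,0,0,0,0.016],
    [0,0,0,0,0.018]
  ]
}}

```text
time: 30.2
ee_pos: [0.5007, 0.0222, 0.0951]
orientation: [-179.8, 0.0, 83.9]
contact_force: [-0.4, 0.2, -0.2]
grip_width: 0.207
finger_force: 0.0
```

Call:
{"op": "move_arm", "data": {
  "targets": [
    [-0.001,0.0001,0,0,0.02],
    [-0.001,0.0001,0,0,0.022],
    [-0.001,0.0001,0,0,0.024],
    [-0.001,0.0001,0,0,0.026],
    [-0.0015,0.0002,0,0,0.028]
  ]
}}

```text
time: 30.7
ee_pos: [0.4965, 0.0229, 0.0958]
orientation: [-180.0, -0.0, 83.9]
contact_force: [0.6, 0.1, 0.0]
grip_width: 0.331
finger_force: 0.0
```

Call:
{"op": "move_arm", "data": {
  "targets": [
    [-0.002,0.0002,0,0,0.03],
    [-0.002,0.0002,0,0,0.032],
    [-0.002,0.0002,0,0,0.034],
    [-0.002,0.0002,0,0,0.036],
    [-0.002,0.0002,0,0,0.038]
  ]
}}

```text
time: 31.2
ee_pos: [0.4864, 0.0239, 0.0958]
orientation: [-180.0, 0.0, 83.9]
contact_force: [-0.8, 0.0, 0.8]
grip_width: 0.443
finger_force: 0.1
```

```bash
python3 seat.py r 10
```

```text
tcp [486.4  23.9  95.8] F [-0.8  0.   0.8] 31.2
scene 1444 face x at z=0: 12.1 tilt err(+fwd?) -10.85 yaw err 0.85 y [-49.2  48.3] z max 129.3
top 75 face x at z=0: 12.0 tilt err(+fwd?) -9.84 yaw err -0.54 y [35.1 50.6] z max 129.7
```

Call:
{"op": "move_arm", "data": {
  "targets": [
    [-0.002,0.0002,0,0,0.04],
    [-0.002,0.0002,0,0,0.042],
    [-0.002,0.0002,0,0,0.044],
    [-0.002,0.0002,0,0,0.046],
    [-0.002,0.0002,0,0,0.046]
  ]
}}

```text
time: 31.8
ee_pos: [0.4764, 0.0249, 0.0958]
orientation: [-180.0, -0.0, 83.9]
contact_force: [0.1, -0.1, -1.0]
grip_width: 0.541
finger_force: 0.1
```

Call:
{"op": "move_arm", "data": {
  "targets": [
    [-0.002,0.0002,0,0,0.046],
    [-0.002,0.0002,0,0,0.046],
    [-0.002,0.0002,0,0,0.046],
    [-0.002,0.0002,0,0,0.046],
    [-0.002,0.0002,0,0,0.046]
  ]
}}

```text
time: 32.3
ee_pos: [0.4665, 0.0259, 0.0958]
orientation: [180.0, -0.0, 83.9]
contact_force: [-0.8, -1.2, -0.4]
grip_width: 0.539
finger_force: 0.0
```

Call:
{"op": "move_arm", "data": {
  "targets": [
    [-0.002,0.0002,0,0,0.046],
    [-0.002,0.0002,0,0,0.046],
    [-0.002,0.0002,0,0,0.048],
    [0,0,0,0,0.048]
  ]
}}

```text
time: 32.7
ee_pos: [0.4603, 0.0265, 0.0958]
orientation: [-180.0, 0.0, 83.9]
contact_force: [-0.8, -0.3, 0.6]
grip_width: 0.559
finger_force: 0.0
```

```bash
python3 seat.py r 10
```

```text
tcp [460.3  26.5  95.8] F [-0.8 -0.3  0.6] 32.7
scene 1673 face x at z=0: 12.5 tilt err(+fwd?) -0.23 yaw err 0.2 y [-49.9  48.1] z max 130.8
top 422 face x at z=0: 11.8 tilt err(+fwd?) 0.11 yaw err 1.53 y [-5. 51.] z max 131.7
```

The heart sign is seated: face at 12.5 mm, tilt error -0.2°, lateral offset about -1 mm. I'll lift out and go to the balloon sign.

Call:
{"op": "move_arm", "data": {
  "targets": [
    [0,0,0.01,0,0.048],
    [0,0,0.02,0,0.048],
    [0,0,0.035,0,0.048],
    [0,0,0.04,0,0.048],
    [0,0,0.03,0,0.048]
  ]
}}

```text
time: 33.3
ee_pos: [0.4609, 0.0271, 0.2337]
orientation: [179.9, -0.0, 83.9]
contact_force: [1.1, 0.8, 0.2]
grip_width: 0.561
finger_force: 0.0
```

Call:
{"op": "move_arm", "data": {
  "targets": [
    [0.025,0.03,0,1.2,0.045],
    [0.025,0.04,0,1.2,0.045],
    [0.025,0.04,0,1.2,0.045],
    [0.025,0.04,0,1.2,0.045],
    [0.02,0.04,0,1.3,0.045]
  ]
}}

```text
time: 33.8
ee_pos: [0.5818, 0.2178, 0.2313]
orientation: [180.0, -0.0, 89.9]
contact_force: [1.3, -0.3, 0.4]
grip_width: 0.525
finger_force: 0.0
```

Call:
{"op": "move_arm", "data": {
  "targets": [
    [0.01,0.03,0,0,0.045],
    [0.004,0.014,0,0,0.045],
    [0,0,0,0,0.045],
    [0,0,0,0,0.045]
  ]
}}

```text
time: 34.2
ee_pos: [0.5944, 0.2592, 0.231]
orientation: [-180.0, 0.1, 89.9]
contact_force: [0.2, -0.7, 0.4]
grip_width: 0.525
finger_force: 0.0
```

```bash
python3 seat.py r 10
```

```text
tcp [594.4 259.2 231. ] F [ 0.2 -0.7  0.4] 34.2
scene 1907 face x at z=0: 13.2 tilt err(+fwd?) 0.26 yaw err 0.08 y [-50.2  47.9] z max 131.1
top 1101 face x at z=0: 12.4 tilt err(+fwd?) 0.46 yaw err 0.1 y [-48.6  50.5] z max 132.3
```

Call:
{"op": "move_arm", "data": {
  "targets": [
    [-0.0005,0.001,-0.035,0,0.045],
    [0,0,-0.035,0,0.045],
    [0,0,-0.035,0,0.045],
    [0,0,-0.015,0,0.045],
    [0,0,0,0,0.045]
  ]
}}

```text
time: 34.8
ee_pos: [0.5934, 0.2593, 0.1092]
orientation: [-179.8, 0.1, 89.9]
contact_force: [0.4, -0.1, -0.2]
grip_width: 0.529
finger_force: 0.0
```

Call:
{"op": "move_arm", "data": {
  "targets": [
    [0,0,-0.01,0,0.045],
    [0,0,-0.01,0,0.045],
    [0,0,-0.008,0,0.045],
    [0,0,0,0,0.045]
  ]
}}

```text
time: 35.2
ee_pos: [0.5937, 0.2611, 0.0819]
orientation: [-179.9, 0.0, 90.0]
contact_force: [-1.0, 1.6, 0.5]
grip_width: 0.529
finger_force: 0.0
```

```bash
python3 - <<'E'
from h import *
p,W=cloud("scene"); cv2.imwrite("pics/v8.png",cv2.resize(p[90:270,340:460],(400,600),interpolation=cv2.INTER_CUBIC))
E
```

```text
(no output)
```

View pics/v8.png

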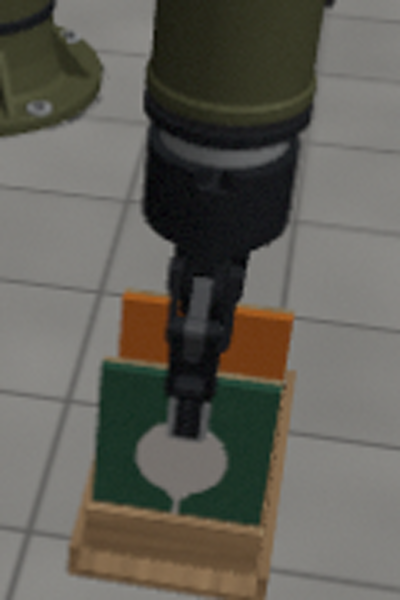

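The fingers straddle the balloon sign at its middle, the front fingertip at (188,435) well below the top edge, and the star is untouched behind. I'll grip and lift.

Call:
{"op": "move_arm", "data": {
  "targets": [
    [0,0,0,0,0.03],
    [0,0,0,0,0.02],
    [0,0,0,0,0.016],
    [0,0,0,0,0.014],
    [0,0,0,0,0.012]
  ]
}}

```text
time: 35.75
ee_pos: [0.5941, 0.2616, 0.083]
orientation: [180.0, -0.0, 90.0]
contact_force: [-0.3, 0.1, 0.7]
grip_width: 0.142
finger_force: 2.0
```

Call:
{"op": "move_arm", "data": {
  "targets": [
    [0,0,0,0,0.006],
    [0,0,0,0,0.004],
    [0,0,0,0,0.004]
  ]
}}

```text
time: 36.05
ee_pos: [0.5942, 0.2617, 0.0831]
orientation: [180.0, -0.0, 90.0]
contact_force: [-0.6, -0.6, 3.6]
grip_width: 0.127
finger_force: 60.7
```

Call:
{"op": "move_arm", "data": {
  "targets": [
    [0,0,0.015,0,0.004],
    [0,0,0.03,0,0.004],
    [0,0,0.04,0,0.004],
    [0,0,0.04,0,0.004],
    [0,0,0.025,0,0.004]
  ]
}}

```text
time: 36.55
ee_pos: [0.5943, 0.2622, 0.2367]
orientation: [179.8, -0.1, 90.0]
contact_force: [0.3, 0.8, -1.6]
grip_width: 0.131
finger_force: 60.0
```

Call:
{"op": "move_arm", "data": {
  "targets": [
    [0,-0.025,0.005,0.5,0.004],
    [-0.002,-0.04,0,1,0.004],
    [-0.002,-0.045,0,1,0.004],
    [-0.002,-0.045,0,1,0.004],
    [-0.002,-0.045,0,1,0.004]
  ]
}}

```text
time: 37.05
ee_pos: [0.5855, 0.0598, 0.2384]
orientation: [-180.0, 0.0, 94.5]
contact_force: [0.3, -0.7, -1.0]
grip_width: 0.129
finger_force: 59.9
```

Call:
{"op": "move_arm", "data": {
  "targets": [
    [-0.002,-0.045,0,1,0.004],
    [-0.002,-0.045,0,1,0.004],
    [-0.002,-0.045,0,1,0.004],
    [-0.002,-0.045,0,1,0.004],
    [-0.002,-0.045,0,1,0.004]
  ]
}}

```text
time: 37.55
ee_pos: [0.5755, -0.1654, 0.2385]
orientation: [180.0, 0.0, 99.5]
contact_force: [-0.3, 0.1, -1.8]
grip_width: 0.13
finger_force: 59.9
```

Call:
{"op": "move_arm", "data": {
  "targets": [
    [-0.003,-0.04,0,1,0.004],
    [-0.003,-0.03,0,1,0.004],
    [-0.003,-0.02,0,0,0.004],
    [0,0,0,0,0.004],
    [0,0,0,0,0.004]
  ]
}}

```text
time: 38.05
ee_pos: [0.5668, -0.2532, 0.2381]
orientation: [180.0, -0.0, 101.4]
contact_force: [0.3, 0.3, -2.1]
grip_width: 0.127
finger_force: 59.9
```

```bash
python3 held.py
```

```text
tcp [ 566.8 -253.2  238.1] [ 1.8000e+02 -5.0000e-02  1.0142e+02] F [ 0.3  0.3 -2.1] 38.05
front plane yaw 11.631693212019522 tilt -0.6982652173637078 front dist from tcp 6.059814390667767 lateral rel tcp [-52.98568049  46.6618896 ] 1397
bottom z [0.72385005]
```

```bash
python3 - <<'E'
from h import *
for n in("scene","top"):
    p,W=cloud(n,cv2.imread(f"pics/{n}0.png"),np.load(f"pics/{n}0.npy"))
    hs=cv2.cvtColor(p,cv2.COLOR_BGR2HSV).astype(int); H,S=hs[...,0],hs[...,1]
    for nm,c,o,yaw in(("r",((H<8)|(H>172))&(S>150),(.5015,.0283),-6.1),("g",(H>60)&(H<95)&(S>80),(.5592,-.2608),11.5)):
        a=np.radians(yaw); L=(W[...,0]-o[0])*-np.sin(a)+(W[...,1]-o[1])*np.cos(a)
        m=c&(abs(W[...,0]-o[0]-.015)<.03)&(abs(L)<.075)&(W[...,2]>.01)&(W[...,2]<.06)
        m2=(S<60)&(abs(W[...,0]-o[0]+.02)<.05)&(abs(L)<.075)&(W[...,2]>.055)&(W[...,2]<.1)
        print(n,nm,"lip",np.round(np.percentile(L[m],[.5,99.5])*1e3,1),"panel",np.round(np.percentile(L[m2],[.5,99.5])*1e3,1))
E
```

```text
scene r lip [-57.7  55.6] panel [-55.3  52.3]
scene g lip [-58.   55.7] panel [-56.2  54.4]
top r lip [-55.1  54.9] panel [-53.9  54.8]
top g lip [-54.9  57.3] panel [-54.   54.6]
```

Call:
{"op": "move_arm", "data": {
  "targets": [
    [-0.0026,-0.0046,-0.02,0,0.004],
    [0,0,-0.035,0,0.004],
    [0,0,-0.035,0,0.004],
    [0,0,-0.02,0,0.004],
    [0,0,0,0,0.004]
  ]
}}

```text
time: 38.6
ee_pos: [0.5629, -0.2561, 0.1253]
orientation: [-179.8, -0.2, 101.6]
contact_force: [0.2, -0.7, -1.3]
grip_width: 0.127
finger_force: 59.8
```

Call:
{"op": "move_arm", "data": {
  "targets": [
    [0,0,0,0,0.004],
    [0,0,0,0,0.004]
  ]
}}

```text
time: 38.8
ee_pos: [0.5658, -0.2574, 0.1297]
orientation: [179.9, 0.1, 101.5]
contact_force: [0.0, -0.3, -1.0]
grip_width: 0.127
finger_force: 59.8
```

```bash
python3 held.py; python3 seat.py g 10
```

```text
tcp [ 565.8 -257.4  129.7] [1.7986e+02 7.0000e-02 1.0152e+02] F [ 0.  -0.3 -1. ] 38.8
front plane yaw 16.847459426738123 tilt -0.4502622698127559 front dist from tcp 4.860798266470069 lateral rel tcp [-55.76044013  47.00262649] 490
bottom z [6.28302953e-05]
tcp [ 565.7 -257.7  129.6] F [ 0.4  0.7 -1.7] 38.85
scene 670 face x at z=0: 8.2 tilt err(+fwd?) -29.18 yaw err 3.92 y [-49.3  49.1] z max 97.9
top 58 face x at z=0: -42.9 tilt err(+fwd?) -39.06 yaw err -13.27 y [-28.8  54. ] z max 127.3
```

Call:
{"op": "move_arm", "data": {
  "targets": [
    [-0.0018,-0.0003,-0.008,0,0.004],
    [0,0,-0.008,0,0.004],
    [0,0,-0.006,0,0.004],
    [0,0,0,0,0.004],
    [0,0,0,0,0.004]
  ]
}}

```text
time: 39.45
ee_pos: [0.5626, -0.2583, 0.1055]
orientation: [-180.0, -0.0, 101.5]
contact_force: [0.1, -0.4, -1.9]
grip_width: 0.125
finger_force: 59.9
```

Call:
{"op": "move_arm", "data": {
  "targets": [
    [0,0,-0.002,0,0.004],
    [0,0,0,0,0.004]
  ]
}}

```text
time: 39.65
ee_pos: [0.5626, -0.2584, 0.1037]
orientation: [-180.0, -0.0, 101.5]
contact_force: [0.3, -0.3, -1.6]
grip_width: 0.129
finger_force: 59.9
```

Call:
{"op": "move_arm", "data": {
  "targets": [
    [0,0,-0.0015,0,0.004],
    [0,0,0,0,0.004]
  ]
}}

```text
time: 39.85
ee_pos: [0.5628, -0.2584, 0.1023]
orientation: [180.0, 0.0, 101.5]
contact_force: [0.1, -0.2, -1.8]
grip_width: 0.126
finger_force: 60.0
```

Call:
{"op": "move_arm", "data": {
  "targets": [
    [0,0,-0.001,0,0.004],
    [0,0,0,0,0.004]
  ]
}}

```text
time: 40.05
ee_pos: [0.563, -0.2584, 0.1016]
orientation: [180.0, 0.0, 101.5]
contact_force: [0.0, -0.1, 0.4]
grip_width: 0.129
finger_force: 60.2
```

Call:
{"op": "move_arm", "data": {
  "targets": [
    [-0.001,-0.0002,0.001,0,0.004],
    [0,0,0,0,0.004]
  ]
}}

```text
time: 40.25
ee_pos: [0.5621, -0.2585, 0.1025]
orientation: [179.9, 0.0, 101.5]
contact_force: [1.0, 0.2, -0.6]
grip_width: 0.129
finger_force: 60.0
```

Call:
{"op": "move_arm", "data": {
  "targets": [
    [-0.001,-0.0002,0,0,0.004],
    [0,0,0,0,0.004]
  ]
}}

```text
time: 40.45
ee_pos: [0.5616, -0.2585, 0.1026]
orientation: [179.9, 0.0, 101.5]
contact_force: [3.7, 1.5, -1.5]
grip_width: 0.129
finger_force: 60.0
```

Call:
{"op": "move_arm", "data": {
  "targets": [
    [0.0005,0.0001,-0.001,0,0.004],
    [0,0,-0.0005,0,0.004],
    [0,0,0,0,0.004]
  ]
}}

```text
time: 40.75
ee_pos: [0.5622, -0.2585, 0.1015]
orientation: [179.9, 0.0, 101.5]
contact_force: [2.6, 1.3, 5.6]
grip_width: 0.125
finger_force: 60.8
```

Call:
{"op": "move_arm", "data": {
  "targets": [
    [0,0,-0.0005,0,0.008],
    [0,0,0,0,0.012],
    [0,0,0,0,0.014],
    [0,0,0,0,0.016],
    [0,0,0,0,0.018]
  ]
}}

```text
time: 41.25
ee_pos: [0.56, -0.259, 0.0996]
orientation: [-179.9, -0.0, 101.4]
contact_force: [0.3, -1.1, -1.1]
grip_width: 0.214
finger_force: 0.0
```

Call:
{"op": "move_arm", "data": {
  "targets": [
    [-0.001,-0.0002,-0.001,0,0.02],
    [-0.001,-0.0002,-0.001,0,0.022],
    [-0.001,-0.0002,-0.001,0,0.024],
    [-0.001,-0.0002,-0.001,0,0.026],
    [-0.0015,-0.0003,0,0,0.028]
  ]
}}

```text
time: 41.75
ee_pos: [0.5555, -0.2598, 0.0961]
orientation: [-180.0, -0.0, 101.5]
contact_force: [-0.3, 0.4, 0.1]
grip_width: 0.326
finger_force: 0.0
```

Call:
{"op": "move_arm", "data": {
  "targets": [
    [-0.002,-0.0004,0,0,0.03],
    [-0.002,-0.0004,0,0,0.032],
    [-0.002,-0.0004,0,0,0.034],
    [-0.002,-0.0004,0,0,0.036],
    [-0.002,-0.0004,0,0,0.038]
  ]
}}

```text
time: 42.25
ee_pos: [0.5455, -0.2619, 0.0963]
orientation: [180.0, 0.0, 101.5]
contact_force: [-0.9, -0.4, -0.2]
grip_width: 0.444
finger_force: 0.0
```

```bash
python3 seat.py g 10
```

```text
tcp [ 545.5 -261.9   96.3] F [-0.9 -0.4 -0.2] 42.25
scene 1303 face x at z=0: 10.1 tilt err(+fwd?) -20.59 yaw err 1.76 y [-50.9  48.6] z max 124.6
top 210 face x at z=0: 9.8 tilt err(+fwd?) -16.31 yaw err 3.09 y [-7.6 50. ] z max 128.4
```

Call:
{"op": "move_arm", "data": {
  "targets": [
    [-0.001,-0.0002,0,0,0.04],
    [-0.001,-0.0002,0,0,0.042]
  ]
}}

```text
time: 42.55
ee_pos: [0.5436, -0.2622, 0.0963]
orientation: [-180.0, -0.0, 101.5]
contact_force: [-0.6, -1.1, 0.5]
grip_width: 0.49
finger_force: 0.1
```

```bash
python3 seat.py g 10; python3 seat.py g 90
```

```text
tcp [ 543.6 -262.2   96.3] F [-0.6 -1.1  0.5] 42.55
scene 1471 face x at z=0: 11.5 tilt err(+fwd?) -9.91 yaw err 1.21 y [-51.4  48.8] z max 128.9
top 445 face x at z=0: 12.7 tilt err(+fwd?) -8.04 yaw err 2.7 y [-18.5  50. ] z max 130.7
tcp [ 543.5 -262.2   96.2] F [ 0.2  0.8 -0.5] 42.65
scene 1174 face x at z=0: 12.0 tilt err(+fwd?) -9.21 yaw err -0.13 y [-50.6  48.1] z max 128.8
top 306 face x at z=0: 12.1 tilt err(+fwd?) -8.55 yaw err 0.53 y [-23.   49.6] z max 130.7
```

The sign is following the rear finger, so I'll continue the lean.

Call:
{"op": "move_arm", "data": {
  "targets": [
    [-0.0015,-0.0003,0,0,0.044],
    [-0.0015,-0.0003,0,0,0.046],
    [-0.002,-0.0004,0,0,0.046],
    [-0.002,-0.0004,0,0,0.046],
    [-0.002,-0.0004,0,0,0.046]
  ]
}}

```text
time: 43.25
ee_pos: [0.5344, -0.2641, 0.0963]
orientation: [-180.0, 0.0, 101.5]
contact_force: [0.1, -0.3, -0.5]
grip_width: 0.542
finger_force: 0.1
```

Call:
{"op": "move_arm", "data": {
  "targets": [
    [-0.002,-0.0004,0,0,0.046],
    [-0.002,-0.0004,0,0,0.046],
    [-0.002,-0.0004,0,0,0.046],
    [-0.002,-0.0004,0,0,0.046],
    [-0.002,-0.0004,0,0,0.046]
  ]
}}

```text
time: 43.75
ee_pos: [0.5246, -0.266, 0.0963]
orientation: [180.0, 0.0, 101.5]
contact_force: [0.6, 0.4, -0.1]
grip_width: 0.539
finger_force: 0.0
```

Call:
{"op": "move_arm", "data": {
  "targets": [
    [-0.002,-0.0004,0,0,0.046],
    [-0.002,-0.0004,0,0,0.047],
    [-0.0015,-0.0003,0,0,0.048],
    [0,0,0,0,0.048]
  ]
}}

```text
time: 44.15
ee_pos: [0.5189, -0.2672, 0.0963]
orientation: [-180.0, 0.0, 101.4]
contact_force: [0.3, 0.4, -0.9]
grip_width: 0.565
finger_force: 0.0
```

```bash
python3 seat.py g 10; python3 seat.py g 90
```

```text
tcp [ 518.9 -267.2   96.3] F [ 0.3  0.4 -0.9] 44.15
scene 1711 face x at z=0: 12.2 tilt err(+fwd?) -0.73 yaw err 0.44 y [-52.1  49.1] z max 131.1
top 659 face x at z=0: 12.6 tilt err(+fwd?) 0.43 yaw err 1.46 y [-20.  50.] z max 131.3
tcp [ 519.2 -267.1   96.3] F [ 0.1 -0.7 -0.7] 44.25
scene 1241 face x at z=0: 12.5 tilt err(+fwd?) -0.37 yaw err -0.03 y [-50.7  48.4] z max 129.1
top 453 face x at z=0: 12.1 tilt err(+fwd?) 0.23 yaw err 0.04 y [-25.3  50. ] z max 132.0
```

Seated: face at about 12.3 mm, tilt within 0.4°, lateral offset about -1.1 mm, which matches the stand's own -1 mm in that camera. I'll lift away and check everything.

Call:
{"op": "move_arm", "data": {
  "targets": [
    [0,0,0.008,0,0.048],
    [0,0,0.015,0,0.048],
    [0,0,0.03,0,0.048],
    [0,0,0.04,0,0.048],
    [0,0,0.04,0,0.048]
  ]
}}

```text
time: 44.85
ee_pos: [0.5191, -0.2667, 0.2319]
orientation: [180.0, -0.0, 101.5]
contact_force: [0.9, -0.4, 0.2]
grip_width: 0.564
finger_force: 0.0
```

Call:
{"op": "move_arm", "data": {
  "targets": [
    [-0.03,-0.03,0.02,0,0.048],
    [-0.03,-0.03,0.02,0,0.048],
    [-0.03,-0.03,0,0,0.048],
    [0,0,0,0,0.048],
    [0,0,0,0,0.048]
  ]
}}

```text
time: 45.35
ee_pos: [0.4285, -0.3579, 0.2704]
orientation: [180.0, 0.0, 101.3]
contact_force: [-0.0, 0.6, 0.3]
grip_width: 0.563
finger_force: 0.0
```

```bash
python3 seat.py g 90; python3 seat.py r 10; python3 - <<'E'
from h import *
p0,W0=cloud("scene",cv2.imread("pics/scene0.png"),np.load("pics/scene0.npy")); p,W=cloud("scene")
d=cv2.absdiff(p,p0).max(2)>50
for n,(x,y) in dict(gift=(.70,.17),spool=(.70,-.09),cup=(.63,.44),star=(.5237,.261)).items():
    m=(abs(W0[...,0]-x)<.07)&(abs(W0[...,1]-y)<.07)&(W0[...,2]>.015)&(W0[...,2]<.15); print(n,m.sum(),d[m].sum())
p,W=cloud("top"); m=(abs(W[...,0]-.5237)<.04)&(abs(W[...,1]-.261)<.08)&(W[...,2]>.128)&(W[...,2]<.15); print("star top",rect(W[m]))
E
```

```text
tcp [ 428.5 -357.9  270.4] F [-0.   0.6  0.3] 45.35
scene 1391 face x at z=0: 12.5 tilt err(+fwd?) -0.37 yaw err -0.07 y [-50.7  48.2] z max 129.2
top 770 face x at z=0: 12.1 tilt err(+fwd?) 0.2 yaw err -0.05 y [-47.6  49.7] z max 131.0
tcp [ 430.  -355.9  270.1] F [0.4 0.  0.8] 45.45
scene 1907 face x at z=0: 13.1 tilt err(+fwd?) 0.14 yaw err -0.0 y [-50.2  47.9] z max 131.1
top 1126 face x at z=0: 12.5 tilt err(+fwd?) 0.53 yaw err 0.11 y [-48.8  50.6] z max 132.8
gift 752 0
spool 385 0
cup 1891 0
star 2237 195
star top (array([523.6, 261.3]), -0.39, array([99.7, 12. ]))
```

```bash
python3 -c "
from plant import robot
print(robot.sign_off())"
```

```text
the job is handed in; nothing more can be done
None
```

I've handed in the job at about 46 s: heart sign on the red-lipped stand, balloon on the green; both measured centred and flat within about 1 mm and 0.5°. The heart sign probably tipped back unsupported on its first try, so I re-seated it under control; the star and the bystanders did not move.

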